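# Unstopper the crock and pack the wash crate

### The job

Send the dirty things to the dishwasher: the cork stopper is jammed in the crock, so rock it from side to side a few times as you lift until it comes free, and put it in the grey wash crate, down on its floor. Pack every dirty container that is there (the oblong canister, the round bottles, the square jars) into the crate too, each standing upright on the crate's floor. Close the open crock by laying the clean steel cover flat and centred on its rim, and leave the other things on the table alone.

Things in the scene. Friction and masses are not known exactly. Their poses are not given: they have to be found in the camera images.
- crock: White stoneware crock, bolted down, 140 mm high, body 116 mm across; its neck (88 mm across outside, 60 mm inside) runs from 95 mm up to the flat rim at 140 mm. Origin at the centre of its underside, z up. Four rubber pads on springs stand inward from the neck wall 14 mm below the rim, a quarter turn apart; they grip the stopper.
- crock_mouth (a point): Centre of the rim plane, 140 mm above the crock's origin. The jammed stopper (36 mm of cork below the rim) has room to tip about 10 degrees. A straight pull takes some 15 to 25 N, the rocking 5 to 10 N: rocking it 6 to 10 degrees each way about a point 14 mm below this one while lifting 2 to 4 mm each time walks it up more easily. It is slack after some 18 mm of lift.
- stopper: Tapered cork with an upright flat wooden handle, 100 mm tall in all, 120 g. Origin at the centre of the small end, z up. Cork: radius 21 mm at z = 0 growing to 28 mm at z = 50 mm. Handle: z = 50 to 100 mm, 20 mm thick along its y, 52 mm long along its x. Starts jammed upright in the crock's neck, its origin 104 mm above the crock's.
- cover: Clean round dark steel cover, a plain disc 96 mm across and 6 mm thick with a round black knob in the middle (24 mm across, from z = 6 to 40 mm), 200 g. Origin at the centre of its underside, z up. It lies on the table at the start and simply rests on the crock's rim when in use.
- crate: Open grey plastic wash crate, fixed, outside 284 mm (its x) by 148 mm (its y) by 60 mm high; walls 6 mm, floor 5 mm thick; inside 272 by 136 mm. Origin at the centre of its underside, z up. Room for four by two small containers of 60 mm side by side.
- oblong: Oblong white-painted canister, 60 mm (its x) by 126 mm (its y), body 85 mm high, with an upright black grip on top: 20 mm thick along x, 60 mm long along y, from z = 85 to 121 mm. About 320 g. One of the dirty containers; may be absent. Rigid, closed, weighted low by a thick base. Origin at the centre of its underside, z up.
- round1: Round white plastic bottle, 60 mm across, body and sloping shoulder up to z = 90 mm, then a straight neck 26 mm across from z = 90 to 128 mm. About 180 g. One of the dirty containers; may be absent. Rigid, closed, weighted low by a thick base. Origin at the centre of its underside, z up.
- round2: Round white plastic bottle, 60 mm across, body and sloping shoulder up to z = 90 mm, then a straight neck 26 mm across from z = 90 to 128 mm. About 180 g. One of the dirty containers; may be absent. Rigid, closed, weighted low by a thick base. Origin at the centre of its underside, z up.
- round3: Round white plastic bottle, 60 mm across, body and sloping shoulder up to z = 90 mm, then a straight neck 26 mm across from z = 90 to 128 mm. About 180 g. One of the dirty containers; may be absent. Rigid, closed, weighted low by a thick base. Origin at the centre of its underside, z up.
- square1: Square amber glass jar, 60 by 60 mm (sides along its x and y), body 78 mm high, with a steel neck cap 28 mm across from z = 78 to 116 mm. About 240 g. One of the dirty containers; may be absent. Rigid, closed, weighted low by a thick base. Origin at the centre of its underside, z up.
- square2: Square amber glass jar, 60 by 60 mm (sides along its x and y), body 78 mm high, with a steel neck cap 28 mm across from z = 78 to 116 mm. About 240 g. One of the dirty containers; may be absent. Rigid, closed, weighted low by a thick base. Origin at the centre of its underside, z up.
- mug: Bystander, leave alone: a blue ceramic mug, 76 mm across, 85 mm high, standing near the robot on its right. Origin at its underside.
- shaker: Bystander, leave alone: a small steel shaker, 40 mm across, 75 mm high, between the robot and the crate. Origin at its underside.
- spatula: Bystander, leave alone: a spatula lying at the far right.
- tin: Bystander, leave alone: a closed food tin, 74 mm across, 100 mm high, at the far left. Origin at its underside.
- saucer: Bystander, leave alone: a white saucer, 120 mm across, 18 mm high, near the robot on its left. Origin at its underside.
Not all that is in view belongs to the job. Leave any green or yellow look-alike of the square1 alone.

How it is judged (in metres and radians):
On the way, in this order (a step that is already met when the one before it is completed fails the run):
1. the stopper is tipped at least 4 degrees to a side while still in the neck (lifted less than 22 mm) (z of stopper in the frame of crock below 0.126 m and horizontal distance between stopper and crock below 0.02 m and angle between stopper's own z axis and vertical above 0.07 rad), for 0.02 s.
2. it is brought back through upright (within 2.3 degrees), still in the neck (z of stopper in the frame of crock below 0.126 m and horizontal distance between stopper and crock below 0.02 m and angle between stopper's own z axis and vertical below 0.04 rad).
3. it is tipped at least 4 degrees again, still in the neck (all of step 1), for 0.02 s.
4. the stopper is out: its small end is above the crock's rim (z of stopper in the frame of crock_mouth above 0.004 m), for 0.1 s.
At the end, for the whole second after the job is handed in: The stopper is in the crate, its origin under 50 mm up; each container present stands on the crate floor (within 8 mm), upright within 8 degrees, inside the walls; the cover lies flat on the crock rim, centred within 14 mm; all at rest and released (x of stopper in the frame of crate between -0.135 and 0.135 m and y of stopper in the frame of crate between -0.067 and 0.067 m and linear speed of each of stopper, oblong, round1, round2, round3, square1, square2, cover below 0.03 m/s and z of stopper in the frame of crate below 0.05 m and x of oblong in the frame of crate between -0.118 and 0.118 m and y of oblong in the frame of crate between -0.05 and 0.05 m and z of each of oblong, round1, round2, round3, square1, square2 in the frame of crate below 0.013 m and angle between each of oblong, round1, round2, round3, square1, square2's own z axis and vertical below 0.15 rad and x of round1 in the frame of crate between -0.118 and 0.118 m and y of round1 in the frame of crate between -0.05 and 0.05 m and x of round2 in the frame of crate between -0.118 and 0.118 m and y of round2 in the frame of crate between -0.05 and 0.05 m and x of round3 in the frame of crate between -0.118 and 0.118 m and y of round3 in the frame of crate between -0.05 and 0.05 m and x of square1 in the frame of crate between -0.118 and 0.118 m and y of square1 in the frame of crate between -0.05 and 0.05 m and x of square2 in the frame of crate between -0.118 and 0.118 m and y of square2 in the frame of crate between -0.05 and 0.05 m and horizontal distance between cover and crock_mouth below 0.014 m and z of cover in the frame of crock_mouth between -0.004 and 0.006 m and angle between cover's own z axis and vertical below 0.08 rad); the robot touches nothing.
It fails at once if a bystander is moved more than 50 mm (distance of any of mug, shaker, spatula, tin, saucer from where it was at the start of the episode above 0.05 m).
Of oblong, round1, round2, round3, square1, square2 only 4 to 6 are there at a start; the rules pass over those that are not, and their reading is None.
At some moment in a run one of cover, oblong, round1, round2, round3, square1, square2 may be knocked a few centimetres aside while the robot is not near it.
It also fails if it takes over 210 s, if anything falls off the work surface, if the arm or the gripper's body presses on something with over 40 N, if the wrist force passes 120 N, or if a joint passes its speed limit or range.

### The arm

A 6-joint arm with a two-finger parallel gripper is mounted at the origin on the work surface. World frame = base frame: x ahead of the robot, y to its left, z up, the work surface at z = 0. Lengths are in m, angles in degrees, forces in N, time in s.
With the tool pointing down it reaches from about 0.325 to 0.9 m from the base axis. Payload 3.5 kg.
Tool frame: the origin (TCP) lies between the finger pads; the fingertips stand 14 mm ahead of it and the grasp point (between the pads) lies 5 mm behind it; y points along the fingers, x is the direction in which the jaws open and shut, and the axes are right-handed (so a half turn about y gives the same grasp; the last joint's range is limited). The gripper opens to 85 mm and grips with 20 to 120 N. Pads are 22 mm wide; open, the fingers measure 114 mm over their backs; the gripper's body (76 mm by 85 mm) begins 54 mm behind the grasp point. The pads swing forward as they close: fully open they stand 13 mm farther back than shut.
Start: joints at [64.492, 15.837, -1.513, 72.651, 0, 84.076], TCP at [0.209, 0.589, 0.245] pointing down, gripper open.
Joint ranges: [-178.77, 178.77], [-48.84, 107.48], [-61.69, 71.31], [-111.58, 123.2], [-90, 87.43], [-180, 180]. Speed limits (degrees/s): [147.25, 147.25, 180, 180, 180, 180].

### API

Orientations are given as a 3x3 rotation matrix whose columns are the frame's x, y, z axes.
In Python, from plant import * gives the robot as it stands. The module is installed in compiled form; this text tells all that it offers.
- The arm moves only by the tool send_rows, never from a script. Its argument "moves" is a list of rows, each a list of 3 entries, a list of its own where there are three numbers: the finger opening in m, from 0 to 0.0854, then the shift along the tool's x, y, z in m, then the turn about the tool's y in rad. In form: [[jaw, [x, y, z], yaw], ...]. A call has exactly 5 rows; each row is the pose to reach, as a shift and turn from the pose measured when the call began, along the tool's axes at that moment; what a row does not reach only later rows make up. A row lasts 1/12 s, in which the tool goes at most 41.7 mm and 7.16 degrees, less where a joint would pass 70% of its speed; a pose out of reach is approached as far as the arm can. A call with a gripper value outside its range is refused whole. The fingers move at their own pace and stop on an object; "grip_force" is the grip in N (left out, the last holds). Time passes only in rows, so rows that repeat a pose let the fingers close, or fill a call up. It gives the time, the measured TCP pose, the force and the opening at its end, in the units of the state.
- observe(): the state, without advancing time (a new reading comes with each control period).
- read_camera(name): name is "scene" or "top" or "wrist"; returns a dict with "image" (400x640x3 uint8, blue, green, red), "fx", "fy", "cx", "cy" (pixels), "extrinsics" (4x4, takes a point from world to camera coordinates). Camera axes: x right, y down, z forward; pixel columns grow to the right and rows downward; lengths in m; the calibration is good to about 2 mm. A picture is of the moment at which its call begins. There is no depth.
- job_done(): hands the job in, once; it reports no verdict.
The state is a dict: "time": time; "joints": joint angles; "qvel": joint speeds; "joint_torque": joint torques, N m; "ee_pos": TCP position; "tcp_rot": TCP orientation; "contact_force": force on the tool from outside, world axes, zero at the start; "ft_torque": the same for the moment, N m; "grip_width": opening from 0.0 (shut) to 1.0 (fully open).
Only numpy, scipy, OpenCV 4.12 (cv2) and the standard library are available. Lean on these libraries where they do the work, as an engineer would, in place of code of your own. Each camera call takes 0.05 s, during which the arm holds its last target.

## Working session

There is one attempt and no reset: what is moved stays moved. The work goes in short steps, Python scripts to look and compute and a tool call to move; the robot and the scene stay as the last step left them, time stands still between calls to the robot, and variables do not carry over. Pictures are saved under pics/ and viewed, and the job is handed in when it is done.

Besides the shell and the picture viewer there is one more tool, called after "Call:" by a JSON object that holds its "method" and its "body", one argument or row to a line. send_rows: Moves the arm, as the interface text tells. Its arguments: {"type":"object","properties":{"moves":{"type":"array"},"grip_force":{"type":"number"}},"required":["moves"]}

```bash
mkdir -p pics; ls
python3 - <<'E'
from plant import *
import cv2,numpy as np
o=observe(); print({k:np.round(v,3).tolist() for k,v in o.items()})
for n in ["scene","top"]:
    c=read_camera(n); cv2.imwrite(f"pics/{n}0.png",c["image"]); print(n,c["fx"],c["fy"],c["cx"],c["cy"],np.round(c["extrinsics"],4).tolist())
E
```

```text
pics
{'time': 0.0, 'joints': [64.49, 15.882, -1.598, 72.651, -0.002, 84.074], 'qvel': [0.005, 0.079, 0.057, -0.113, 0.033, -0.042], 'joint_torque': [-0.001, -44.551, 29.52, 0.016, -0.0, -0.0], 'ee_pos': [0.209, 0.588, 0.244], 'tcp_rot': [[0.335, -0.001, -0.942], [0.942, -0.002, 0.335], [-0.002, -1.0, 0.0]], 'contact_force': [-0.272, 0.186, -0.898], 'ft_torque': [0.015, -0.025, -0.054], 'grip_width': 0.997}
scene 366.6933832609281 366.6933832609281 319.8917955174482 202.28059068945973 [[0.5659, 0.8243, -0.0184, -0.269], [0.463, -0.3361, -0.8202, -0.1628], [-0.6822, 0.4556, -0.5718, 1.5507], [0.0, 0.0, 0.0, 1.0]]
top 513.764230889722 513.764230889722 318.8043389568904 195.01600037154043 [[0.0248, -0.9997, 0.0059, -0.0571], [-0.9934, -0.0253, -0.1122, 0.4864], [0.1123, -0.0031, -0.9937, 1.5148], [0.0, 0.0, 0.0, 1.0]]
```

View images.

View pics/scene0.png

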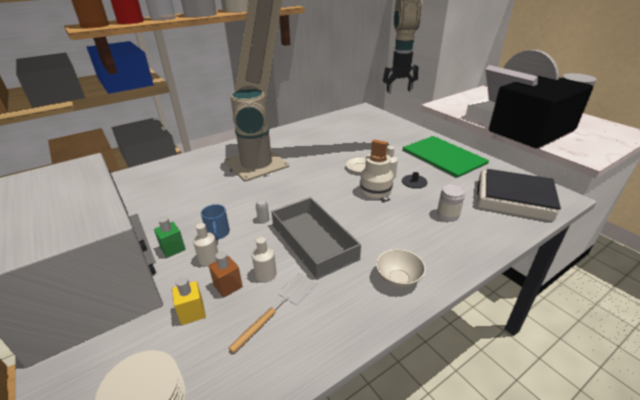

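View pics/top0.png

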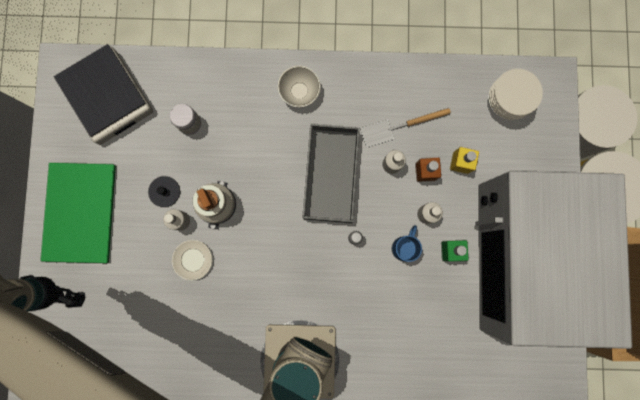

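```bash
cat > h.py <<'E'
from plant import *
import cv2,numpy as np
def ray(c,u,v,z):
    R=c["extrinsics"][:3,:3];t=c["extrinsics"][:3,3]
    C=-R.T@t; d=R.T@np.array([(u-c["cx"])/c["fx"],(v-c["cy"])/c["fy"],1])
    return C+d*(z-C[2])/d[2]
def proj(c,p):
    q=c["extrinsics"][:3,:3]@np.array(p,float)+c["extrinsics"][:3,3]
    return np.array([c["fx"]*q[0]/q[2]+c["cx"],c["fy"]*q[1]/q[2]+c["cy"]])
def crop(c,u0,v0,u1,v1,s,name):
    im=cv2.resize(c["image"][v0:v1,u0:u1],None,fx=s,fy=s,interpolation=cv2.INTER_CUBIC)
    for u in range((u0+9)//10*10,u1,10):
        cv2.line(im,(int((u-u0+.5)*s),0),(int((u-u0+.5)*s),6 if u%50 else 15),(0,0,255),1)
        if u%20==0: cv2.putText(im,str(u),(int((u-u0+.5)*s)-10,25),0,.4,(0,0,255),1)
    for v in range((v0+9)//10*10,v1,10):
        cv2.line(im,(0,int((v-v0+.5)*s)),(8,int((v-v0+.5)*s)),(0,0,255),1)
        if v%20==0: cv2.putText(im,str(v),(10,int((v-v0+.5)*s)+4),0,.4,(0,0,255),1)
    cv2.imwrite("pics/"+name,im)
def tool():
    o=observe(); return np.array(o["ee_pos"]),np.array(o["tcp_rot"]),o
def shift(target):
    """shift in tool axes from measured pose to world TCP target"""
    p,R,o=tool(); return R.T@(np.array(target)-p)
def yawto(deg):
    """turn about tool y so tool x points along world angle deg (mod 180)"""
    p,R,o=tool(); a=np.degrees(np.arctan2(R[1,0],R[0,0]))
    d=(deg-a+90)%180-90   # world ccw
    return -np.radians(d)  # tool y is down
E
python3 - <<'E'
from h import *
c=read_camera("top"); crop(c,140,140,260,240,6,"tA.png"); crop(c,370,130,490,230,6,"tB.png")
crop(c,290,110,370,250,4,"tC.png")
E
```

```text
(no output)
```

View pics/tA.png

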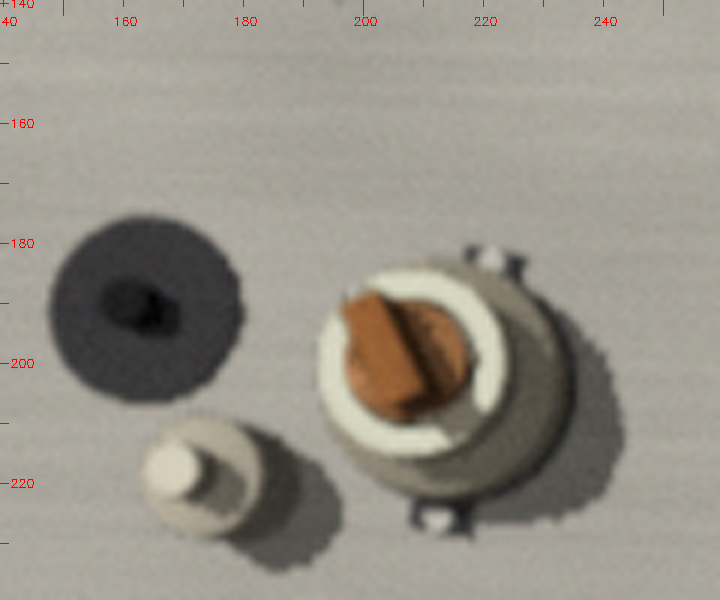

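View pics/tB.png

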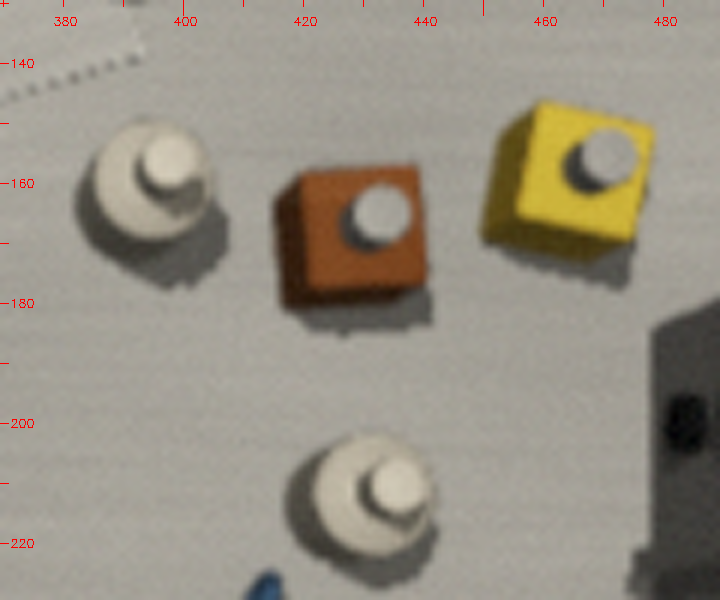

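View pics/tC.png

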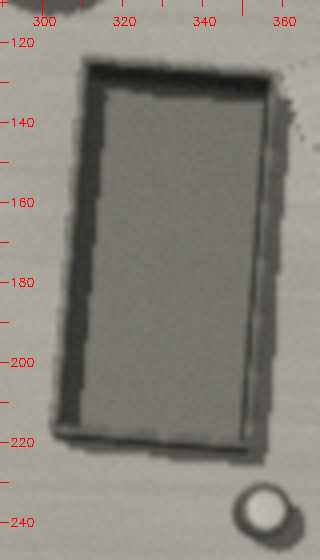

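Run:
```python
from h import *
c=read_camera("top")
def P(n,u,v,z): p=ray(c,u,v,z); print(n,np.round(p[:2],4)); return p
m=P("rim",208,200,.14)
h=[P("h",*q,.204) for q in [(196.5,191),(202,188),(210,204.5),(204.5,207)]]
print("hc",np.mean(h,0)); d=(h[2]+h[3]-h[0]-h[1])[:2]; print(np.degrees(np.arctan2(d[1],d[0])),np.linalg.norm(d)/2)
P("cover",163.8,191.2,.006);P("A",168.5,217.5,.128);P("B",398,156.5,.128);P("C",436,211,.128)
P("sq",433,165,.116)
s=[P("s",*q,.078) for q in [(421,158),(439,157),(440.5,176),(422,178)]]; print(np.mean(s,0))
for a in range(4): d=s[(a+1)%4]-s[a]; print(np.degrees(np.arctan2(d[1],d[0])))
k=[P("k",*q,.06) for q in [(311,124.5),(357.5,128),(351.5,222.5),(303,219)]]; print(np.mean(k,0))
for a in range(4): d=k[(a+1)%4]-k[a]; print(np.degrees(np.arctan2(d[1],d[0])),np.linalg.norm(d))
# predicted tcp pixel
print(proj(c,[.209,.588,.245]))
# scene check of rim
c=read_camera("scene"); print(proj(c,m),proj(c,np.mean(h,0)))
crop(c,130,120,450,300,2.5,"sc.png")
```

```text
rim [0.4533 0.2625]
h [0.4703 0.2805]
h [0.4786 0.2664]
h [0.4352 0.243 ]
h [0.4282 0.2572]
hc [0.4530722  0.26177176 0.204     ]
-151.3690278676229 0.04870994491430711
cover [0.4898 0.4266]
A [0.4027 0.3726]
B [ 0.5918 -0.2661]
C [ 0.4397 -0.3737]
sq [ 0.5721 -0.368 ]
s [ 0.5988 -0.3414]
s [ 0.6031 -0.3942]
s [ 0.5469 -0.3985]
s [ 0.5396 -0.3445]
[ 0.57210458 -0.36966999  0.078     ]
-85.29971176459428
-175.62532896024
97.67771148207584
2.965946101176662
k [ 0.6952 -0.0163]
k [ 0.6882 -0.1552]
k [ 0.4057 -0.1423]
k [ 4.124e-01 -4.000e-04]
[ 0.55035084 -0.0785414   0.06      ]
-92.89478098997262 0.13914394397713395
177.37880743210945 0.2827564689286669
87.30974941506041 0.14208882323912925
-3.217161725074585 0.28326494679763525
[ 65.17529456 288.98290155]
[377.52495197 157.63642632] [378.66862727 140.89041441]
```

View pics/sc.png

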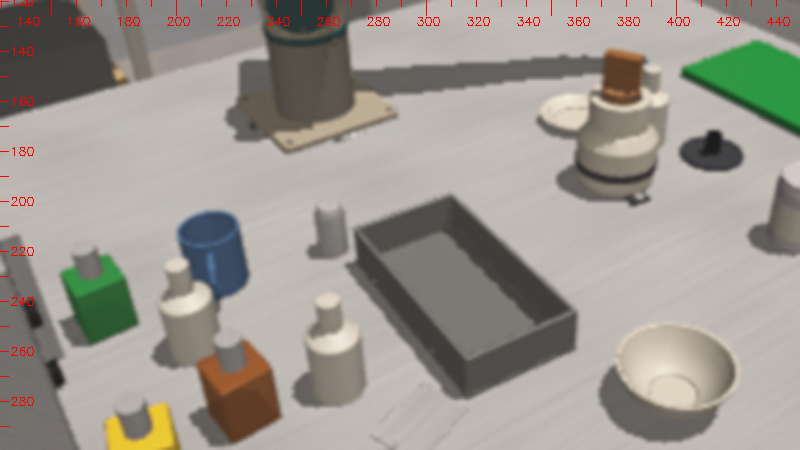

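```bash
cat > go.py <<'E'
import sys
from h import *
x,y,z=map(float,sys.argv[1:4]); p,R,o=tool()
print("pos",np.round(p,4),"yaw",round(np.degrees(np.arctan2(R[1,0],R[0,0])),2),"tilt",np.round(R[2],3),"w",round(float(o["grip_width"]),3),"F",np.round(o["contact_force"],1),"j6",np.round(o["joints"],1)[5],"t",o["time"])
print("shift",np.round(shift([x,y,z]),4), "yaw",round(yawto(float(sys.argv[4])),4) if len(sys.argv)>4 else "")
E
python3 go.py 0.453 0.262 0.26 118.6
```

```text
pos [0.2093 0.5885 0.2447] yaw 70.42 tilt [-0.001 -1.     0.   ] w 0.999 F [-0.1 -0.   0.5] j6 84.1 t 0.25
shift [-0.226 -0.015 -0.339] yaw -0.841
```

Call:
{"method": "send_rows", "body": {
  "moves": [
    [0.085, [-0.02, -0.015, -0.035], -0.1],
    [0.085, [-0.045, -0.015, -0.07], -0.2],
    [0.085, [-0.068, -0.015, -0.1], -0.3],
    [0.085, [-0.09, -0.015, -0.135], -0.4],
    [0.085, [-0.11, -0.015, -0.165], -0.5]
  ]
}}

```text
time: 0.67
ee_pos: [0.3288, 0.4277, 0.2599]
tcp_rot: [[-0.163, 0.0, -0.987], [0.987, -0.001, -0.163], [-0.001, -1.0, 0.0]]
contact_force: [0.7, 0.7, -0.9]
grip_width: 0.999
```

```bash
python3 go.py 0.453 0.262 0.26 118.6
```

```text
pos [0.3288 0.4277 0.2599] yaw 99.35 tilt [-0.001 -1.     0.   ] w 0.999 F [ 0.7  0.7 -0.9] j6 36.3 t 0.6667
shift [-1.837e-01  1.000e-04 -9.560e-02] yaw -0.3359
```

Call:
{"method": "send_rows", "body": {
  "moves": [
    [0.085, [-0.036, 0, -0.019], -0.07],
    [0.085, [-0.072, 0, -0.038], -0.14],
    [0.085, [-0.108, 0, -0.057], -0.21],
    [0.085, [-0.145, 0, -0.076], -0.28],
    [0.085, [-0.18, 0, -0.094], -0.336]
  ]
}}

```text
time: 1.08
ee_pos: [0.4517, 0.2635, 0.2602]
tcp_rot: [[-0.481, 0.001, -0.876], [0.876, -0.001, -0.481], [-0.001, -1.0, 0.0]]
contact_force: [-0.0, 0.2, -0.6]
grip_width: 0.998
```

Call:
{"method": "send_rows", "body": {
  "moves": [
    [0.085, [0, 0, 0], 0],
    [0.085, [0, 0, 0], 0],
    [0.085, [0, 0, 0], 0],
    [0.085, [0, 0, 0], 0],
    [0.085, [0, 0, 0], 0]
  ]
}}

```text
time: 1.5
ee_pos: [0.4508, 0.2645, 0.2602]
tcp_rot: [[-0.483, 0.0, -0.876], [0.876, -0.001, -0.483], [-0.001, -1.0, 0.0]]
contact_force: [-0.7, 0.2, 0.4]
grip_width: 0.994
```

```bash
python3 go.py 0.453 0.262 0.18 118.6
python3 - <<'E'
from h import *
c=read_camera("wrist"); cv2.imwrite("pics/w1.png",c["image"]); print(np.round(c["extrinsics"],3).tolist(),proj(c,[.453,.262,.204]),proj(c,[.4533,.2625,.14]))
E
```

```text
pos [0.4508 0.2645 0.2602] yaw 118.89 tilt [-0.001 -1.     0.   ] w 0.994 F [-0.7  0.2  0.4] j6 -5.5 t 1.5
shift [-0.0032  0.0802 -0.0007] yaw 0.0051
[[-0.483, 0.875, -0.002, -0.013], [0.837, 0.463, 0.293, -0.543], [0.257, 0.14, -0.956, 0.242], [0.0, 0.0, 0.0, 1.0]] [312.06456062 226.37805421] [313.68548642 197.3571498 ]
```

View pics/w1.png

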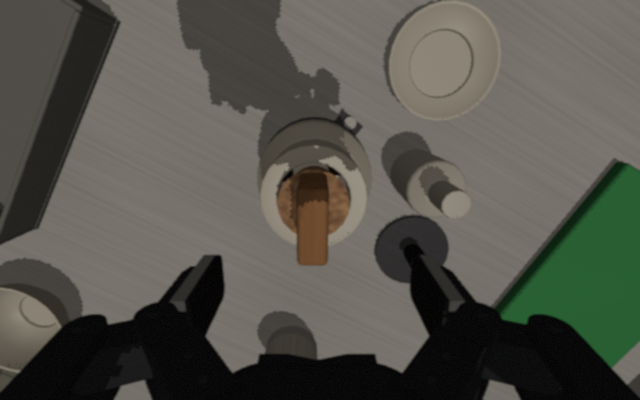

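Call:
{"method": "send_rows", "body": {
  "moves": [
    [0.07, [-0.003, 0.016, 0], 0],
    [0.07, [-0.003, 0.032, 0], 0],
    [0.07, [-0.003, 0.05, 0], 0],
    [0.07, [-0.003, 0.068, 0], 0],
    [0.07, [-0.003, 0.078, 0], 0]
  ]
}}

```text
time: 1.97
ee_pos: [0.4505, 0.2623, 0.1802]
tcp_rot: [[-0.485, -0.002, -0.875], [0.875, -0.002, -0.485], [-0.001, -1.0, 0.003]]
contact_force: [0.2, -1.0, -0.5]
grip_width: 0.815
```

Call:
{"method": "send_rows", "body": {
  "moves": [
    [0.04, [0, 0, 0], 0],
    [0.02, [0, 0, 0], 0],
    [0.0, [0, 0, 0], 0],
    [0.0, [0, 0, 0], 0],
    [0.0, [0, 0, 0], 0]
  ],
  "grip_force": 60
}}

```text
time: 2.38
ee_pos: [0.4517, 0.2624, 0.1816]
tcp_rot: [[-0.485, 0.001, -0.875], [0.875, -0.002, -0.485], [-0.002, -1.0, 0.001]]
contact_force: [0.7, -1.5, 1.9]
grip_width: 0.222
```

```bash
python3 go.py 0.453 0.262 0.18 118.6
python3 - <<'E'
from h import *
c=read_camera("wrist"); cv2.imwrite("pics/w2.png",c["image"]); 
c=read_camera("scene"); crop(c,330,110,430,210,6,"s2.png")
E
```

```text
pos [0.4517 0.2624 0.1816] yaw 119.0 tilt [-0.002 -1.     0.001] w 0.222 F [ 0.7 -1.5  1.9] j6 -5.9 t 2.3833
shift [-0.001   0.0016 -0.0009] yaw 0.0069
```

View pics/w2.png

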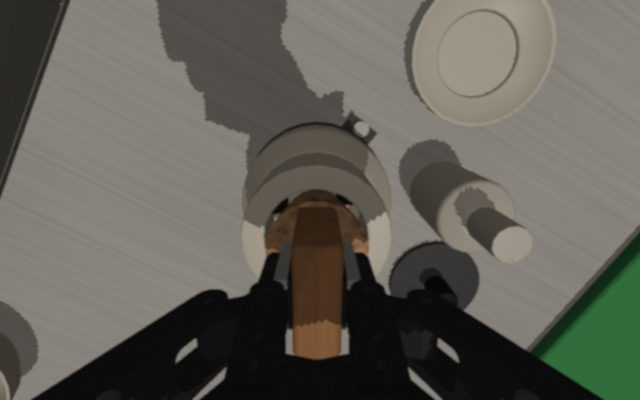

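View pics/s2.png

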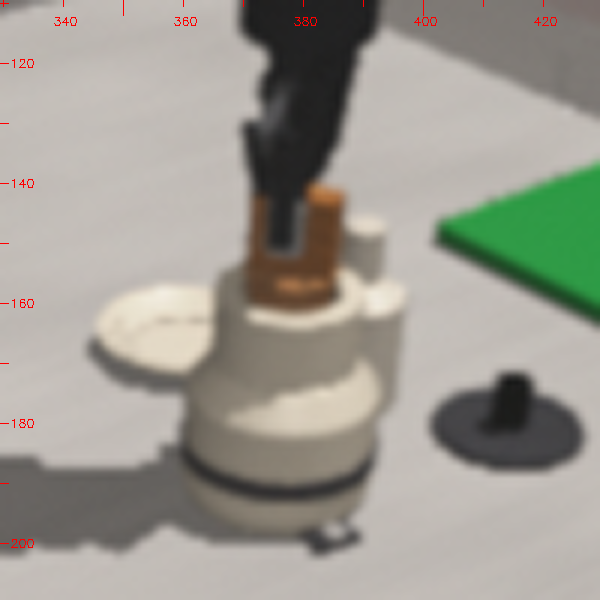

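Call:
{"method": "send_rows", "body": {
  "moves": [
    [0.0, [0, 0, 0.003], 0],
    [0.0, [0, -0.001, 0.006], 0],
    [0.0, [0, -0.002, 0.009], 0],
    [0.0, [0, -0.002, 0.01], 0],
    [0.0, [0, -0.002, 0.01], 0]
  ]
}}

```text
time: 2.9
ee_pos: [0.4464, 0.2592, 0.1841]
tcp_rot: [[-0.484, 0.008, -0.875], [0.875, 0.003, -0.484], [-0.002, -1.0, -0.008]]
contact_force: [7.4, 2.6, -7.8]
grip_width: 0.225
```

```bash
python3 go.py 0.4517 0.2624 0.1816 119
python3 - <<'E'
from h import *
c=read_camera("scene"); crop(c,330,110,430,210,6,"s3.png")
E
```

```text
pos [0.4464 0.2592 0.1841] yaw 118.97 tilt [-0.002 -1.    -0.008] w 0.225 F [ 7.4  2.6 -7.8] j6 -6.0 t 2.9
shift [ 0.0003  0.0025 -0.0062] yaw -0.0006
```

View pics/s3.png

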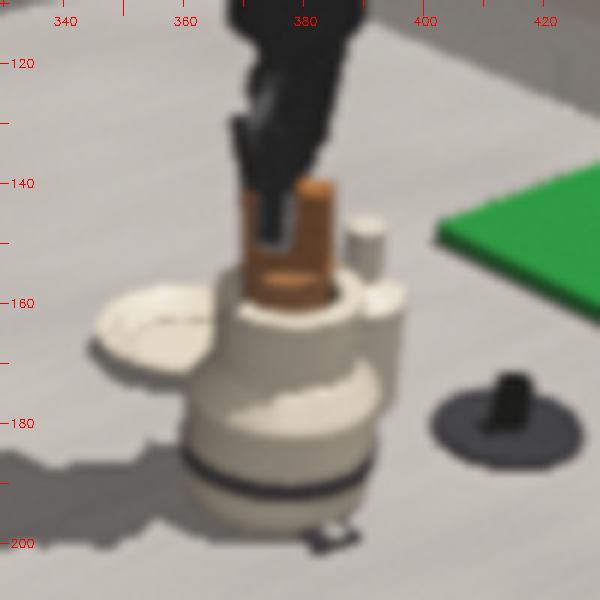

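Call:
{"method": "send_rows", "body": {
  "moves": [
    [0.0, [0, 0, 0.006], 0],
    [0.0, [0, 0, 0.009], 0],
    [0.0, [0, 0, 0.011], 0],
    [0.0, [0, 0, 0.011], 0],
    [0.0, [0, 0, 0.011], 0]
  ],
  "grip_force": 30
}}

```text
time: 3.37
ee_pos: [0.4409, 0.2559, 0.1853]
tcp_rot: [[-0.484, 0.017, -0.875], [0.875, 0.008, -0.484], [-0.001, -1.0, -0.019]]
contact_force: [7.9, 4.0, -4.0]
grip_width: 0.226
```

```bash
python3 go.py 0.4517 0.2624 0.1816 119
python3 - <<'E'
from h import *
c=read_camera("scene"); crop(c,330,110,430,210,6,"s4.png")
E
```

```text
pos [0.4409 0.2559 0.1853] yaw 118.95 tilt [-0.001 -1.    -0.019] w 0.226 F [ 7.9  4.  -4. ] j6 -6.1 t 3.3667
shift [ 0.0004  0.0039 -0.0125] yaw -0.0009
```

View pics/s4.png

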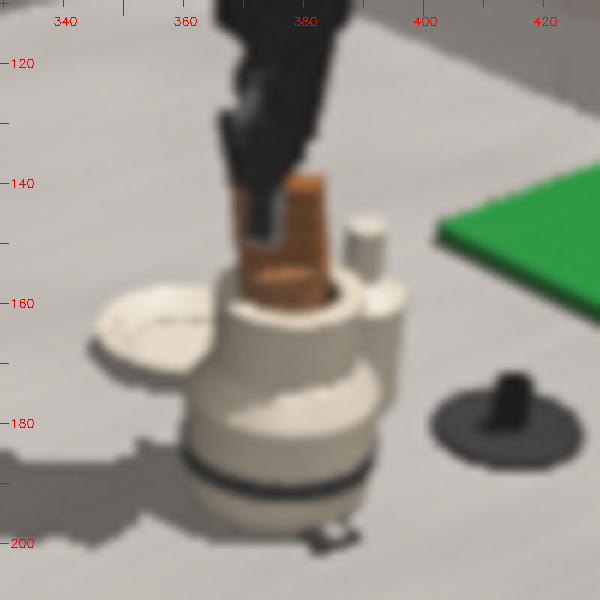

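Call:
{"method": "send_rows", "body": {
  "moves": [
    [0.0, [0, 0, -0.006], 0],
    [0.0, [0, 0, -0.012], 0],
    [0.0, [0, -0.001, -0.018], 0],
    [0.0, [0, -0.002, -0.023], 0],
    [0.0, [0, -0.002, -0.027], 0]
  ]
}}

```text
time: 3.83
ee_pos: [0.4595, 0.2663, 0.1868]
tcp_rot: [[-0.484, 0.006, -0.875], [0.875, 0.001, -0.484], [-0.002, -1.0, -0.006]]
contact_force: [-9.5, -6.8, 8.0]
grip_width: 0.225
```

```bash
python3 go.py 0.4517 0.2624 0.1816 119
python3 - <<'E'
from h import *
c=read_camera("scene"); crop(c,330,110,430,210,6,"s5.png")
E
```

```text
pos [0.4595 0.2663 0.1868] yaw 118.93 tilt [-0.002 -1.    -0.006] w 0.225 F [-9.5 -6.8  8. ] j6 -5.8 t 3.8333
shift [0.0004 0.0051 0.0087] yaw -0.0012
```

View pics/s5.png

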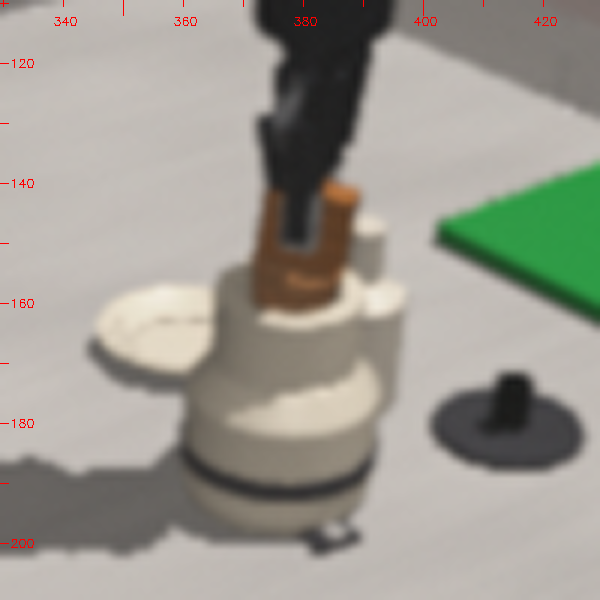

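Call:
{"method": "send_rows", "body": {
  "moves": [
    [0.0, [0, -0.001, 0.006], 0],
    [0.0, [0, -0.002, 0.011], 0],
    [0.0, [0, -0.003, 0.016], 0],
    [0.0, [0, -0.004, 0.021], 0],
    [0.0, [0, -0.005, 0.025], 0]
  ]
}}

```text
time: 4.3
ee_pos: [0.4419, 0.2564, 0.1927]
tcp_rot: [[-0.484, 0.015, -0.875], [0.875, 0.007, -0.484], [-0.001, -1.0, -0.017]]
contact_force: [7.8, 3.2, -5.2]
grip_width: 0.23
```

```bash
python3 go.py 0.4517 0.2624 0.1816 119
python3 - <<'E'
from h import *
c=read_camera("scene"); crop(c,330,110,430,210,6,"s6.png")
E
```

```text
pos [0.4419 0.2564 0.1927] yaw 118.92 tilt [-0.001 -1.    -0.017] w 0.23 F [ 7.8  3.2 -5.2] j6 -6.1 t 4.3
shift [ 0.0005  0.0113 -0.0113] yaw -0.0014
```

View pics/s6.png

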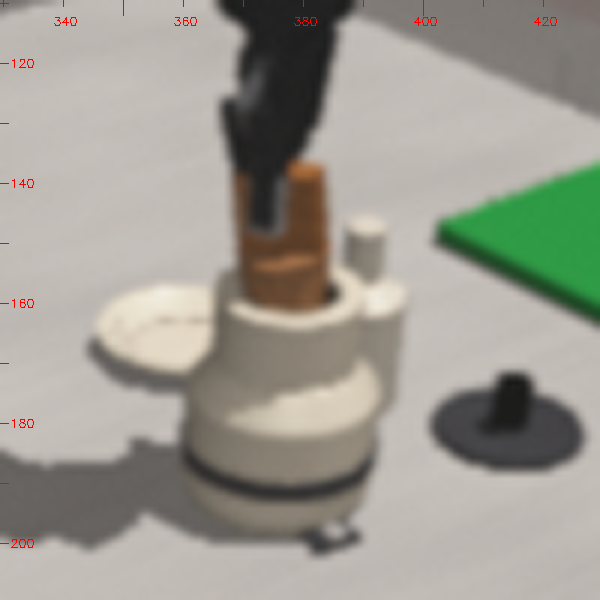

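Call:
{"method": "send_rows", "body": {
  "moves": [
    [0.0, [0, -0.001, -0.006], 0],
    [0.0, [0, -0.002, -0.012], 0],
    [0.0, [0, -0.003, -0.017], 0],
    [0.0, [0, -0.004, -0.022], 0],
    [0.0, [0, -0.005, -0.026], 0]
  ]
}}

```text
time: 4.77
ee_pos: [0.4595, 0.2663, 0.1965]
tcp_rot: [[-0.484, 0.004, -0.875], [0.875, 0.001, -0.484], [-0.001, -1.0, -0.004]]
contact_force: [-6.5, -5.1, -0.5]
grip_width: 0.227
```

Call:
{"method": "send_rows", "body": {
  "moves": [
    [0.0, [0, -0.001, 0.005], 0],
    [0.0, [0, -0.002, 0.01], 0],
    [0.0, [0, -0.004, 0.015], 0],
    [0.0, [0, -0.005, 0.02], 0],
    [0.0, [0, -0.006, 0.023], 0]
  ]
}}

```text
time: 5.18
ee_pos: [0.4422, 0.2565, 0.2038]
tcp_rot: [[-0.484, 0.012, -0.875], [0.875, 0.005, -0.484], [-0.002, -1.0, -0.013]]
contact_force: [4.6, 1.4, -2.4]
grip_width: 0.227
```

```bash
python3 go.py 0.4517 0.2624 0.2 119
python3 - <<'E'
from h import *
c=read_camera("scene"); crop(c,330,110,430,210,6,"s7.png")
E
```

```text
pos [0.4422 0.2565 0.2038] yaw 118.92 tilt [-0.002 -1.    -0.013] w 0.227 F [ 4.6  1.4 -2.4] j6 -6.0 t 5.1833
shift [ 0.0006  0.004  -0.0111] yaw -0.0014
```

View pics/s7.png

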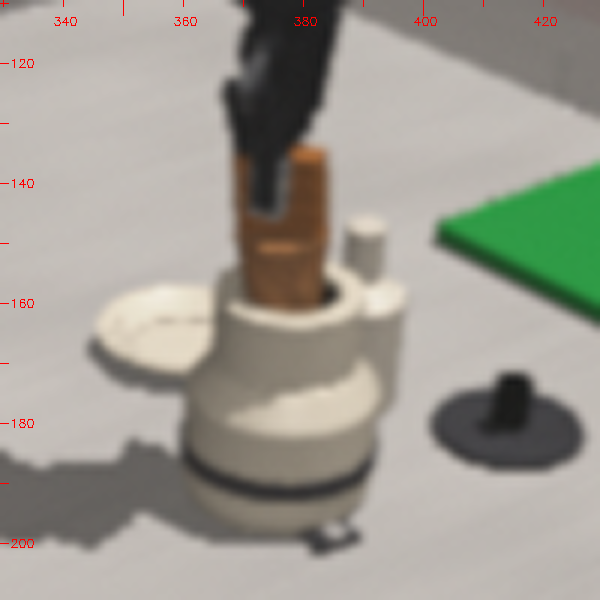

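Call:
{"method": "send_rows", "body": {
  "moves": [
    [0.0, [0, -0.004, -0.007], 0],
    [0.0, [0, -0.016, -0.011], 0],
    [0.0, [0, -0.034, -0.011], 0],
    [0.0, [0, -0.053, -0.011], 0],
    [0.0, [0, -0.07, -0.011], 0]
  ],
  "grip_force": 50
}}

```text
time: 5.65
ee_pos: [0.4502, 0.2615, 0.2752]
tcp_rot: [[-0.484, 0.01, -0.875], [0.875, 0.005, -0.484], [-0.001, -1.0, -0.011]]
contact_force: [-0.3, 0.4, -1.6]
grip_width: 0.227
```

Call:
{"method": "send_rows", "body": {
  "moves": [
    [0.0, [0, 0, 0], 0],
    [0.0, [0, 0, 0], 0],
    [0.0, [0, 0, 0], 0],
    [0.0, [0, 0, 0], 0],
    [0.0, [0, 0, 0], 0]
  ]
}}

```text
time: 6.07
ee_pos: [0.4493, 0.2611, 0.2737]
tcp_rot: [[-0.484, 0.008, -0.875], [0.875, 0.004, -0.484], [-0.0, -1.0, -0.008]]
contact_force: [-0.1, 0.0, -1.3]
grip_width: 0.232
```

```bash
python3 go.py 0.5 0 0.27 87
python3 - <<'E'
from h import *
c=read_camera("scene"); crop(c,330,80,430,180,6,"s8.png")
E
```

```text
pos [0.4493 0.2611 0.2737] yaw 118.93 tilt [-0.    -1.    -0.008] w 0.232 F [-0.1  0.  -1.3] j6 -5.9 t 6.0667
shift [-0.2531  0.0031  0.082 ] yaw 0.5573
```

View pics/s8.png

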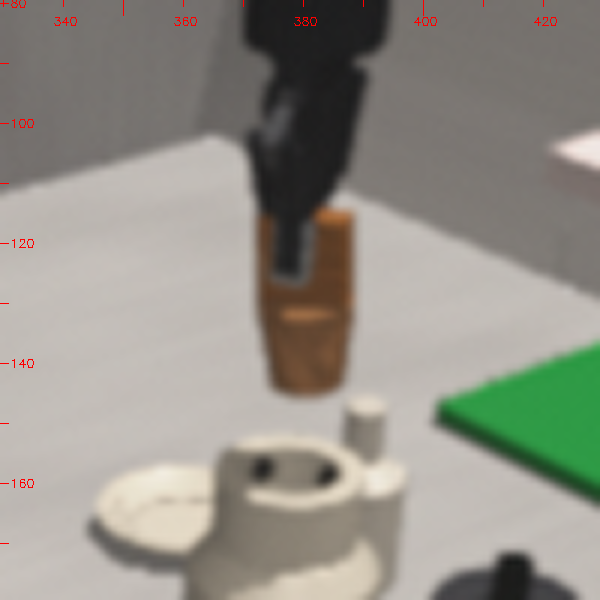

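```bash
cat > slot.py <<'E'
import sys,numpy as np
x,y=map(float,sys.argv[1:3]); a=np.radians(-2.9)
print(.5505+np.cos(a)*x-np.sin(a)*y, -.0785+np.sin(a)*x+np.cos(a)*y)
E
python3 slot.py .095 .03;  python3 go.py .647 -.0533 .24 87
```

```text
0.646896127134799 -0.05334474859176218
pos [0.4495 0.2612 0.2739] yaw 118.93 tilt [-0.001 -1.    -0.009] w 0.229 F [-0.5 -0.1 -0.9] j6 -5.9 t 6.1167
shift [-0.3708  0.0342 -0.0205] yaw 0.5573
```

Call:
{"method": "send_rows", "body": {
  "moves": [
    [0.0, [-0.037, 0.003, -0.002], 0.06],
    [0.0, [-0.074, 0.006, -0.004], 0.12],
    [0.0, [-0.111, 0.009, -0.006], 0.17],
    [0.0, [-0.148, 0.012, -0.008], 0.23],
    [0.0, [-0.185, 0.015, -0.01], 0.28]
  ]
}}

```text
time: 6.53
ee_pos: [0.5481, 0.1027, 0.2582]
tcp_rot: [[-0.221, 0.007, -0.975], [0.975, 0.004, -0.221], [0.002, -1.0, -0.007]]
contact_force: [1.4, -0.2, -1.4]
grip_width: 0.227
```

```bash
python3 go.py .647 -.0533 .24 87
```

```text
pos [0.5481 0.1027 0.2582] yaw 102.75 tilt [ 0.002 -1.    -0.007] w 0.227 F [ 1.4 -0.2 -1.4] j6 -8.9 t 6.5333
shift [-0.174   0.0183 -0.0619] yaw 0.2749
```

Call:
{"method": "send_rows", "body": {
  "moves": [
    [0.0, [-0.036, 0.003, -0.013], 0.06],
    [0.0, [-0.072, 0.006, -0.026], 0.12],
    [0.0, [-0.108, 0.009, -0.039], 0.17],
    [0.0, [-0.144, 0.012, -0.052], 0.22],
    [0.0, [-0.174, 0.018, -0.062], 0.275]
  ]
}}

```text
time: 6.95
ee_pos: [0.6484, -0.0558, 0.2397]
tcp_rot: [[0.056, 0.007, -0.998], [0.998, 0.003, 0.056], [0.004, -1.0, -0.007]]
contact_force: [0.6, -0.1, -0.9]
grip_width: 0.229
```

Call:
{"method": "send_rows", "body": {
  "moves": [
    [0.0, [0, 0, 0], 0],
    [0.0, [0, 0, 0], 0],
    [0.0, [0, 0, 0], 0],
    [0.0, [0, 0, 0], 0],
    [0.0, [0, 0, 0], 0]
  ]
}}

```text
time: 7.37
ee_pos: [0.6478, -0.0545, 0.2399]
tcp_rot: [[0.054, 0.007, -0.998], [0.999, 0.004, 0.054], [0.004, -1.0, -0.007]]
contact_force: [-0.3, -0.7, -0.7]
grip_width: 0.223
```

```bash
python3 go.py .647 -.0533 .085 87;python3 - <<'E'
from h import *
c=read_camera("top"); crop(c,140,100,500,270,2.2,"t9.png")
c=read_camera("wrist");cv2.imwrite("pics/w9.png",c["image"])
for q in [(136,68),(136,-68),(-136,-68),(-136,68)]:
    a=np.radians(-2.9); print(proj(c,[.5505+(np.cos(a)*q[0]-np.sin(a)*q[1])/1e3,-.0785+(np.sin(a)*q[0]+np.cos(a)*q[1])/1e3,.06]))
E
```

```text
pos [ 0.6478 -0.0545  0.2399] yaw 86.88 tilt [ 0.004 -1.    -0.007] w 0.223 F [-0.3 -0.7 -0.7] j6 -7.5 t 7.3667
shift [0.0005 0.1549 0.002 ] yaw -0.0021
[354.49790107 214.89846808]
[221.81743392 215.47038345]
[ 189.25067425 -115.68196511]
[ 365.72597306 -116.07306829]
```

View pics/t9.png

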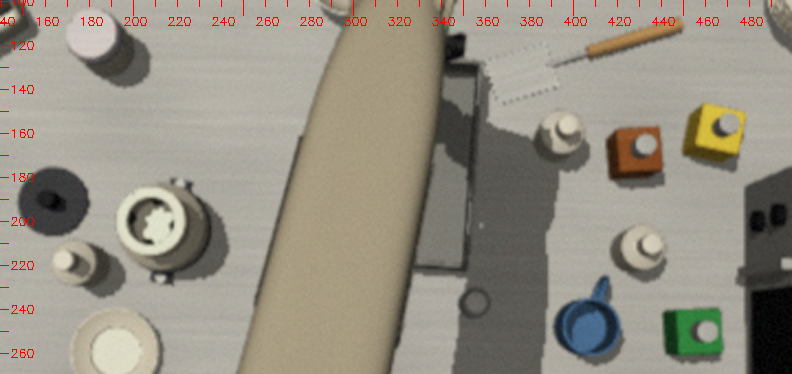

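View pics/w9.png

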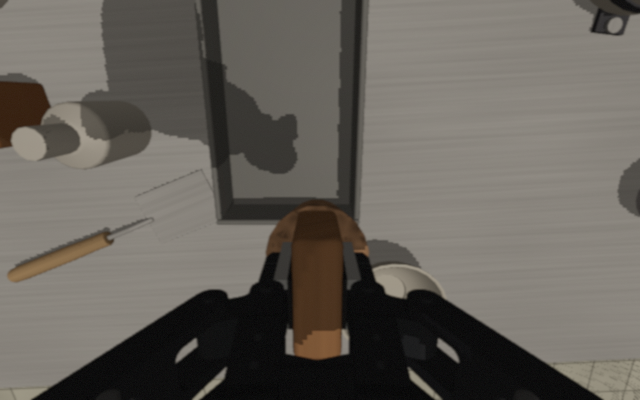

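Call:
{"method": "send_rows", "body": {
  "moves": [
    [0.0, [0, 0.03, 0.002], 0],
    [0.0, [0, 0.06, 0.002], 0],
    [0.0, [0, 0.09, 0.002], 0],
    [0.0, [0, 0.12, 0.002], 0],
    [0.0, [0, 0.14, 0.002], 0]
  ]
}}

```text
time: 7.88
ee_pos: [0.6453, -0.0529, 0.0976]
tcp_rot: [[0.053, 0.005, -0.999], [0.999, 0.004, 0.053], [0.004, -1.0, -0.005]]
contact_force: [-0.5, 0.3, -1.7]
grip_width: 0.227
```

```bash
python3 go.py .647 -.0533 .083 87;python3 - <<'E'
from h import *
c=read_camera("scene"); crop(c,270,170,390,280,6,"s10.png")
E
```

```text
pos [ 0.6453 -0.0529  0.0976] yaw 86.95 tilt [ 0.004 -1.    -0.005] w 0.227 F [-0.5  0.3 -1.7] j6 -7.5 t 7.8833
shift [-0.0004  0.0146 -0.0017] yaw -0.0009
```

View pics/s10.png

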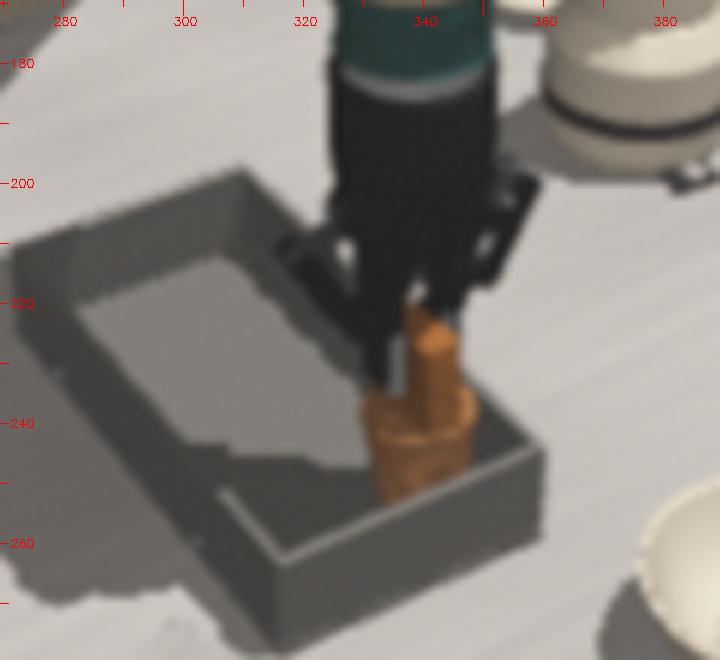

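Call:
{"method": "send_rows", "body": {
  "moves": [
    [0.0, [0, 0.004, 0], 0],
    [0.0, [0, 0.008, 0], 0],
    [0.0, [0, 0.011, 0], 0],
    [0.0, [0, 0.013, 0], 0],
    [0.0, [0, 0.013, 0], 0]
  ]
}}

```text
time: 8.35
ee_pos: [0.6441, -0.0519, 0.0851]
tcp_rot: [[0.053, 0.002, -0.999], [0.999, 0.006, 0.053], [0.006, -1.0, -0.002]]
contact_force: [-2.7, 1.2, 10.4]
grip_width: 0.23
```

Call:
{"method": "send_rows", "body": {
  "moves": [
    [0.03, [0, 0.0, 0], 0],
    [0.05, [0, 0, 0], 0],
    [0.05, [0, 0, 0], 0],
    [0.05, [0, 0, 0], 0],
    [0.05, [0, -0.02, 0], 0]
  ]
}}

```text
time: 8.77
ee_pos: [0.6408, -0.0514, 0.1013]
tcp_rot: [[0.053, -0.006, -0.999], [0.999, 0.007, 0.053], [0.007, -1.0, 0.006]]
contact_force: [-0.6, 0.1, 0.1]
grip_width: 0.582
```

Call:
{"method": "send_rows", "body": {
  "moves": [
    [0.05, [0, -0.03, 0], 0],
    [0.05, [0, -0.06, 0], 0],
    [0.05, [0, -0.09, 0], 0],
    [0.05, [0, -0.12, 0], 0],
    [0.05, [0, -0.15, 0], 0]
  ]
}}

```text
time: 9.18
ee_pos: [0.6414, -0.0525, 0.2524]
tcp_rot: [[0.053, -0.006, -0.999], [0.999, 0.007, 0.053], [0.007, -1.0, 0.007]]
contact_force: [0.4, 0.1, 0.7]
grip_width: 0.585
```

```bash
python3 go.py .5918 -.2661 .22 87;python3 - <<'E'
from h import *
c=read_camera("scene"); crop(c,130,120,450,300,2.5,"s11.png")
E
```

```text
pos [ 0.6414 -0.0525  0.2524] yaw 86.97 tilt [ 0.007 -1.     0.007] w 0.585 F [0.4 0.1 0.7] j6 -7.6 t 9.1833
shift [-0.2161  0.0312  0.0381] yaw -0.0004
```

View pics/s11.png

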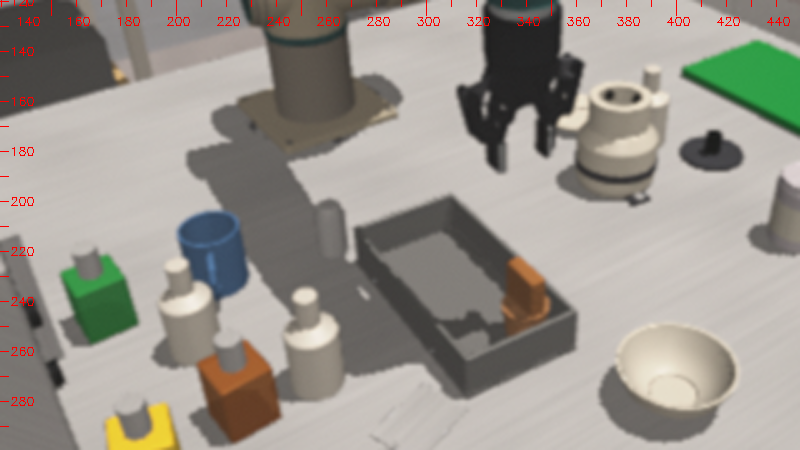

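Run:
```python
from h import *
c=read_camera("top"); crop(c,340,110,490,230,5,"t12.png")
s=read_camera("scene"); p=ray(s,252,237,.128); print(p)
```

```text
[ 0.57199973 -0.27914084  0.128     ]
```

View pics/t12.png

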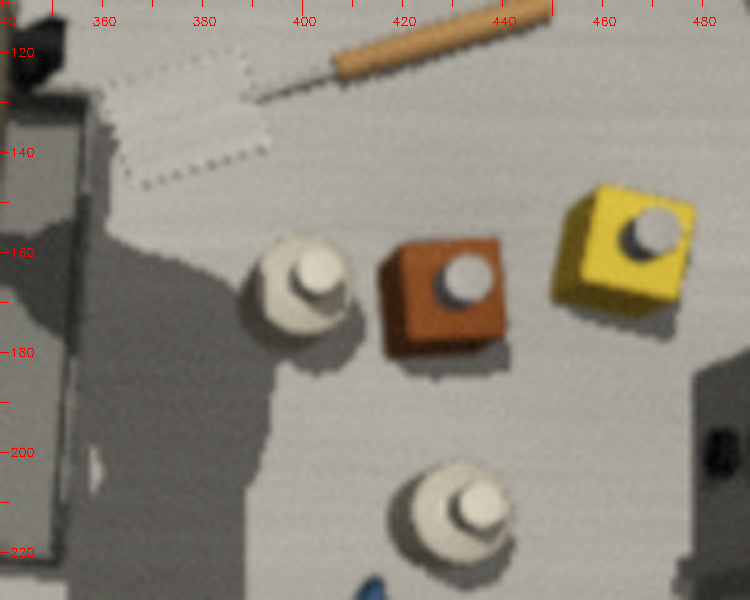

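```bash
python3 - <<'E'
from h import *
c=read_camera("top"); print(ray(c,403,163.5,.128))
E
python3 go.py .5718 -.2815 .20 87
```

```text
[ 0.57207989 -0.28035846  0.128     ]
pos [ 0.6425 -0.0527  0.2525] yaw 86.97 tilt [ 0.006 -1.     0.003] w 0.587 F [-0.2  0.1 -0.5] j6 -7.5 t 9.3833
shift [-0.2325  0.0513  0.0583] yaw -0.0005
```

Call:
{"method": "send_rows", "body": {
  "moves": [
    [0.06, [-0.039, 0.005, 0.01], 0],
    [0.06, [-0.078, 0.01, 0.02], 0],
    [0.06, [-0.117, 0.02, 0.03], 0],
    [0.06, [-0.156, 0.03, 0.04], 0],
    [0.06, [-0.194, 0.04, 0.05], 0]
  ]
}}

```text
time: 9.8
ee_pos: [0.5803, -0.2445, 0.2089]
tcp_rot: [[0.052, -0.006, -0.999], [0.999, 0.008, 0.052], [0.008, -1.0, 0.006]]
contact_force: [0.8, 0.2, 0.0]
grip_width: 0.705
```

Call:
{"method": "send_rows", "body": {
  "moves": [
    [0.06, [-0.02, 0.005, 0.004], 0],
    [0.06, [-0.037, 0.01, 0.008], 0],
    [0.06, [-0.037, 0.012, 0.008], 0],
    [0.06, [-0.037, 0.012, 0.008], 0],
    [0.06, [-0.037, 0.012, 0.008], 0]
  ]
}}

```text
time: 10.22
ee_pos: [0.5697, -0.2799, 0.1952]
tcp_rot: [[0.052, -0.008, -0.999], [0.999, 0.01, 0.052], [0.009, -1.0, 0.009]]
contact_force: [0.4, 0.2, 0.5]
grip_width: 0.7
```

```bash
python3 go.py .572 -.280 .107 87;python3 - <<'E'
from h import *
c=read_camera("wrist");cv2.imwrite("pics/w13.png",c["image"]);print(proj(c,[.572,-.28,.128]))
E
```

```text
pos [ 0.5697 -0.2799  0.1952] yaw 87.0 tilt [ 0.009 -1.     0.009] w 0.7 F [0.4 0.2 0.5] j6 -29.1 t 10.2167
shift [-0.0008  0.0882 -0.0031] yaw 0.0
[315.94004049 223.01802212]
```

View pics/w13.png

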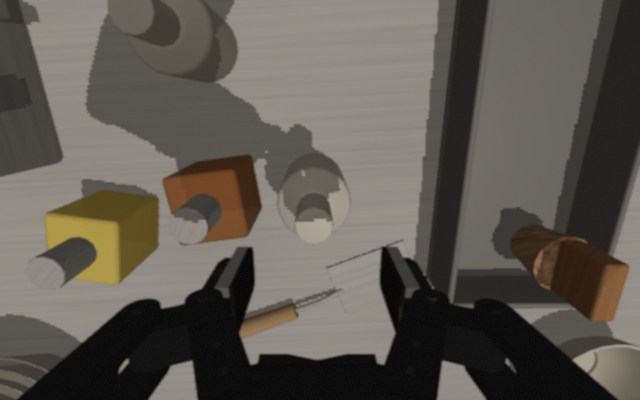

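Call:
{"method": "send_rows", "body": {
  "moves": [
    [0.06, [-0.001, 0.018, -0.003], 0],
    [0.06, [-0.002, 0.036, -0.004], 0],
    [0.06, [-0.002, 0.054, -0.004], 0],
    [0.06, [-0.002, 0.072, -0.004], 0],
    [0.06, [-0.002, 0.087, -0.004], 0]
  ]
}}

```text
time: 10.68
ee_pos: [0.5739, -0.2795, 0.108]
tcp_rot: [[0.049, -0.007, -0.999], [0.999, 0.01, 0.049], [0.009, -1.0, 0.008]]
contact_force: [-0.4, -0.6, 0.1]
grip_width: 0.7
```

Call:
{"method": "send_rows", "body": {
  "moves": [
    [0.0, [0, 0, 0], 0],
    [0.0, [0, 0, 0], 0],
    [0.0, [0, 0, 0], 0],
    [0.0, [0, 0, 0], 0],
    [0.0, [0, 0, 0], 0]
  ],
  "grip_force": 50
}}

```text
time: 11.1
ee_pos: [0.5746, -0.2796, 0.1092]
tcp_rot: [[0.049, -0.006, -0.999], [0.999, 0.009, 0.049], [0.008, -1.0, 0.006]]
contact_force: [-0.7, -0.8, -1.8]
grip_width: 0.288
```

```bash
python3 slot.py .095 -.034; python3 slot.py -.095 .032; python3 slot.py -.095 -.032;python3 slot.py 0 0; python3 go.py .6437 -.1173 .25 87
```

```text
0.6436581789698894 -0.1172627874515501
0.4572406351499571 -0.04173465126281828
0.4540026869850475 -0.1056526901226062
0.5505 -0.0785
pos [ 0.5746 -0.2796  0.1092] yaw 87.2 tilt [ 0.008 -1.     0.006] w 0.288 F [-0.7 -0.8 -1.8] j6 -29.0 t 11.1
shift [ 0.1667 -0.1398 -0.0602] yaw 0.0035
```

Call:
{"method": "send_rows", "body": {
  "moves": [
    [0.0, [0, -0.03, 0], 0],
    [0.0, [0, -0.065, 0], 0],
    [0.0, [0, -0.1, -0.01], 0],
    [0.0, [0.02, -0.13, -0.02], 0],
    [0.0, [0.05, -0.141, -0.03], 0]
  ]
}}

```text
time: 11.52
ee_pos: [0.6108, -0.2357, 0.2573]
tcp_rot: [[0.053, 0.004, -0.999], [0.999, 0.003, 0.053], [0.003, -1.0, -0.004]]
contact_force: [0.7, -0.1, 0.1]
grip_width: 0.297
```

Call:
{"method": "send_rows", "body": {
  "moves": [
    [0.0, [0.03, 0, -0.008], 0],
    [0.0, [0.06, 0, -0.016], 0],
    [0.0, [0.09, 0, -0.024], 0],
    [0.0, [0.117, 0, -0.03], 0],
    [0.0, [0.117, 0, -0.03], 0]
  ]
}}

```text
time: 11.93
ee_pos: [0.648, -0.1155, 0.2586]
tcp_rot: [[0.048, 0.006, -0.999], [0.999, 0.005, 0.048], [0.006, -1.0, -0.005]]
contact_force: [-1.3, -1.2, -1.5]
grip_width: 0.293
```

```bash
python3 go.py .6437 -.1173 .114 87;python3 - <<'E'
from h import *
c=read_camera("wrist");cv2.imwrite("pics/w14.png",c["image"])
c=read_camera("scene"); crop(c,130,120,450,300,2.5,"s14.png")
E
```

```text
pos [ 0.648  -0.1155  0.2586] yaw 87.27 tilt [ 0.006 -1.    -0.005] w 0.293 F [-1.3 -1.2 -1.5] j6 -13.2 t 11.9333
shift [-0.0028  0.1445  0.005 ] yaw 0.0047
```

View pics/w14.png

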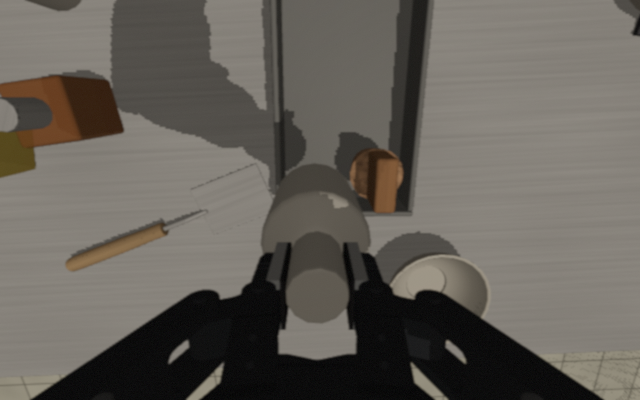

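View pics/s14.png

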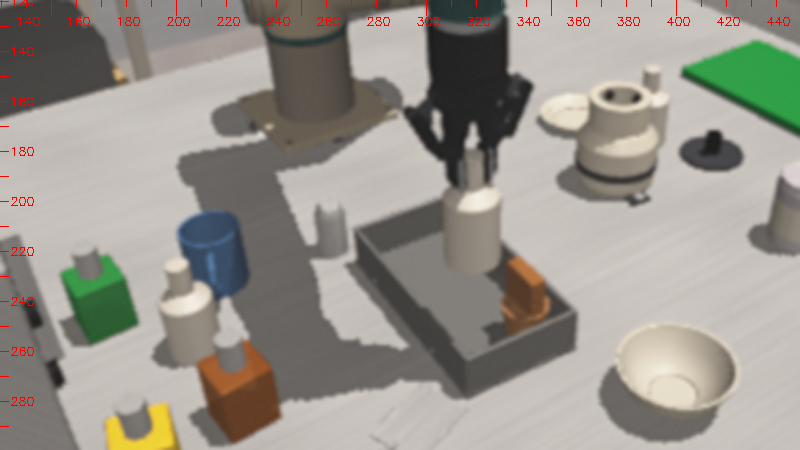

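Call:
{"method": "send_rows", "body": {
  "moves": [
    [0.0, [-0.002, 0.02, 0.005], 0],
    [0.0, [-0.002, 0.05, 0.006], 0],
    [0.0, [-0.002, 0.08, 0.006], 0],
    [0.0, [-0.002, 0.11, 0.006], 0],
    [0.0, [-0.002, 0.132, 0.006], 0]
  ]
}}

```text
time: 12.45
ee_pos: [0.6579, -0.1237, 0.1461]
tcp_rot: [[0.05, 0.044, -0.998], [0.999, -0.003, 0.05], [-0.001, -0.999, -0.045]]
contact_force: [4.4, 5.4, 4.0]
grip_width: 0.288
```

Call:
{"method": "send_rows", "body": {
  "moves": [
    [0.0, [0, 0.003, 0], 0],
    [0.0, [0, 0.006, 0], 0],
    [0.0, [0, 0.009, 0], 0],
    [0.0, [0, 0.012, 0], 0],
    [0.0, [0, 0.015, 0], 0]
  ]
}}

```text
time: 12.87
ee_pos: [0.6586, -0.1233, 0.1313]
tcp_rot: [[0.051, 0.045, -0.998], [0.999, -0.0, 0.051], [0.002, -0.999, -0.045]]
contact_force: [1.4, 4.8, 1.5]
grip_width: 0.286
```

Run:
```python
from h import *
c=read_camera("wrist");cv2.imwrite("pics/w15.png",c["image"])
c=read_camera("scene"); crop(c,270,150,390,280,5,"s15.png")
```

```text
(no output)
```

View pics/w15.png

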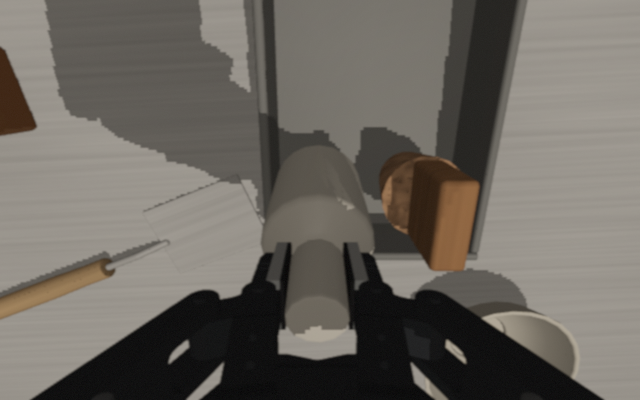

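View pics/s15.png

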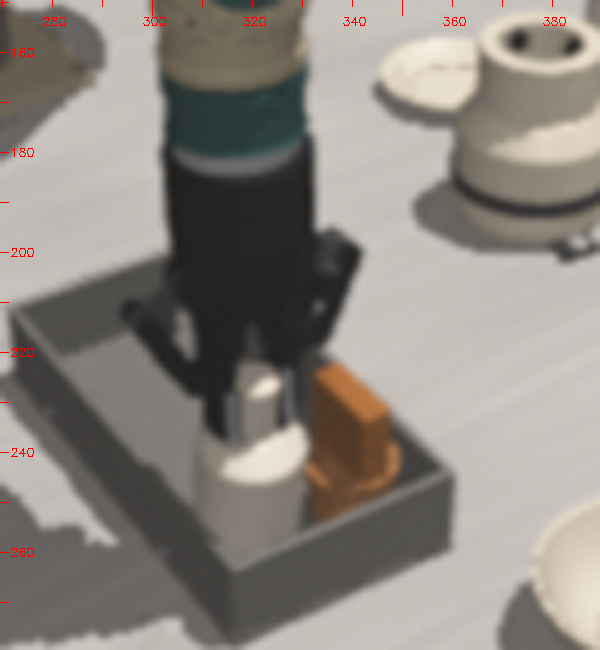

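Call:
{"method": "send_rows", "body": {
  "moves": [
    [0.0, [0, 0, 0.003], 0],
    [0.0, [0, 0, 0.006], 0],
    [0.0, [0, 0, 0.009], 0],
    [0.0, [0, 0, 0.011], 0],
    [0.0, [0, 0, 0.011], 0]
  ]
}}

```text
time: 13.38
ee_pos: [0.6464, -0.1227, 0.1295]
tcp_rot: [[0.051, 0.043, -0.998], [0.999, -0.0, 0.051], [0.002, -0.999, -0.043]]
contact_force: [1.2, 3.9, -3.2]
grip_width: 0.286
```

```bash
python3 go.py .6437 -.1173 .114 87;python3 - <<'E'
from h import *
c=read_camera("top"); crop(c,290,90,390,240,4,"t16.png")
E
```

```text
pos [ 0.6464 -0.1227  0.1295] yaw 87.08 tilt [ 0.002 -0.999 -0.043] w 0.286 F [ 1.2  3.9 -3.2] j6 -13.7 t 13.3833
shift [0.0052 0.0154 0.0036] yaw 0.0015
```

View pics/t16.png

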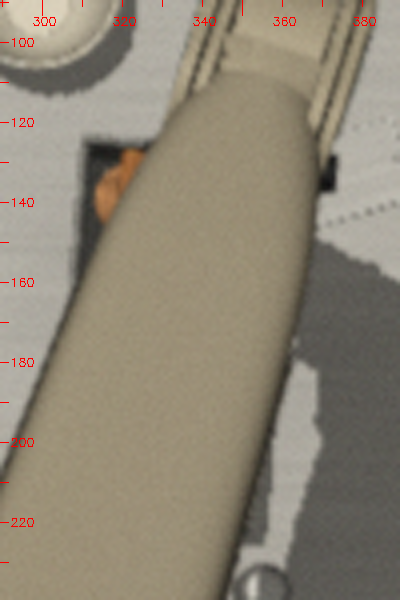

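Call:
{"method": "send_rows", "body": {
  "moves": [
    [0.0, [0.002, 0.002, 0.003], 0],
    [0.0, [0.003, 0.005, 0.004], 0],
    [0.0, [0.003, 0.009, 0.004], 0],
    [0.0, [0.003, 0.013, 0.004], 0],
    [0.0, [0.003, 0.015, 0.004], 0]
  ]
}}

```text
time: 13.85
ee_pos: [0.6425, -0.1199, 0.1132]
tcp_rot: [[0.051, 0.041, -0.998], [0.999, -0.001, 0.051], [0.001, -0.999, -0.041]]
contact_force: [0.2, -0.4, -1.7]
grip_width: 0.29
```

```bash
python3 go.py .6437 -.1173 .114 87;python3 - <<'E'
from h import *
c=read_camera("wrist");cv2.imwrite("pics/w17.png",c["image"])
E
```

```text
pos [ 0.6425 -0.1199  0.1132] yaw 87.06 tilt [ 0.001 -0.999 -0.041] w 0.29 F [ 0.2 -0.4 -1.7] j6 -13.5 t 13.85
shift [ 0.0026 -0.0007 -0.0011] yaw 0.001
```

View pics/w17.png

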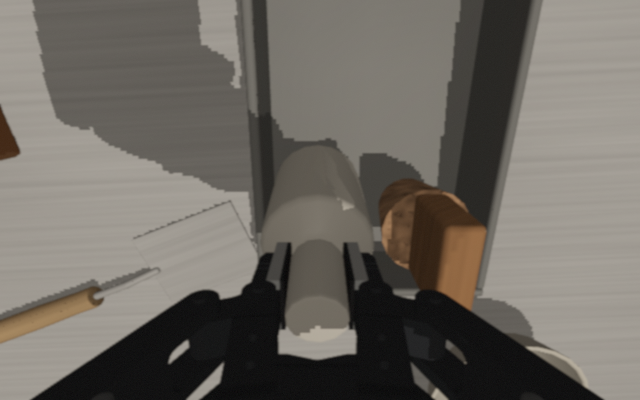

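Call:
{"method": "send_rows", "body": {
  "moves": [
    [0.0, [0, 0.002, 0], 0],
    [0.0, [0, 0.004, 0], 0],
    [0.0, [0, 0.006, 0], 0],
    [0.0, [0, 0.007, 0], 0],
    [0.0, [0, 0.007, 0], 0]
  ]
}}

```text
time: 14.32
ee_pos: [0.6439, -0.12, 0.1122]
tcp_rot: [[0.051, 0.044, -0.998], [0.999, -0.002, 0.051], [0.001, -0.999, -0.044]]
contact_force: [-8.4, 2.5, 24.7]
grip_width: 0.291
```

Call:
{"method": "send_rows", "body": {
  "moves": [
    [0.0, [0, -0.003, 0], 0],
    [0.04, [0, -0.003, 0], 0],
    [0.05, [0, -0.003, 0], 0],
    [0.05, [0, -0.003, 0], 0],
    [0.05, [0, -0.003, 0], 0]
  ]
}}

```text
time: 14.73
ee_pos: [0.6434, -0.1199, 0.1143]
tcp_rot: [[0.051, 0.043, -0.998], [0.999, -0.001, 0.051], [0.001, -0.999, -0.043]]
contact_force: [0.4, 0.2, -0.9]
grip_width: 0.585
```

Call:
{"method": "send_rows", "body": {
  "moves": [
    [0.05, [0, -0.02, 0], 0],
    [0.05, [0, -0.05, 0], 0],
    [0.05, [0, -0.08, 0], 0],
    [0.05, [0, -0.11, 0], 0],
    [0.05, [0, -0.13, 0], 0]
  ]
}}

```text
time: 15.15
ee_pos: [0.6386, -0.1201, 0.2466]
tcp_rot: [[0.051, 0.045, -0.998], [0.999, -0.002, 0.051], [0.0, -0.999, -0.045]]
contact_force: [-0.1, 0.0, 0.7]
grip_width: 0.589
```

```bash
python3 go.py .572 -.368 .2 87;python3 - <<'E'
from h import *
c=read_camera("wrist");cv2.imwrite("pics/w18.png",c["image"])
c=read_camera("scene"); crop(c,130,120,450,300,2.5,"s18.png")
E
```

```text
pos [ 0.6386 -0.1201  0.2466] yaw 87.06 tilt [ 0.    -0.999 -0.045] w 0.589 F [-0.1  0.   0.7] j6 -13.7 t 15.15
shift [-0.251   0.044   0.0559] yaw 0.0011
```

View pics/w18.png

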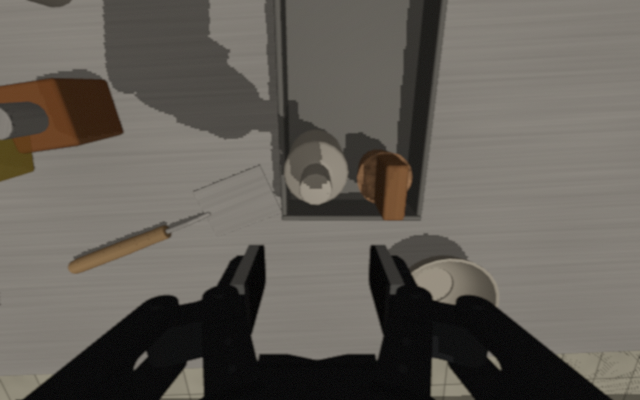

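View pics/s18.png

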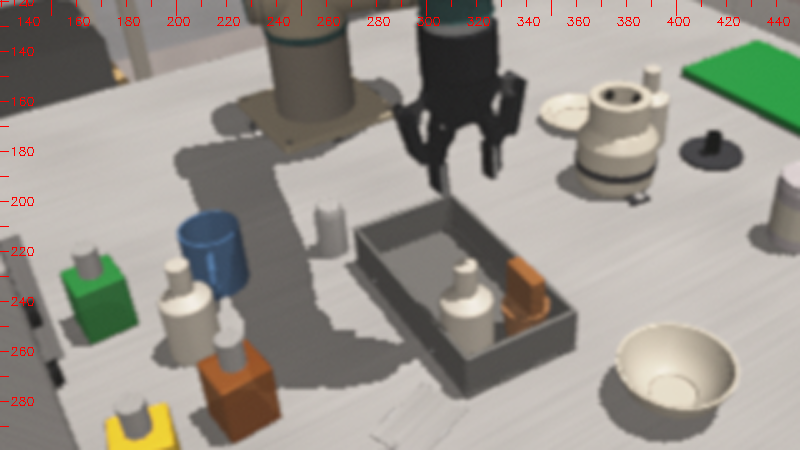

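Call:
{"method": "send_rows", "body": {
  "moves": [
    [0.06, [-0.039, 0.005, 0.009], 0],
    [0.06, [-0.078, 0.01, 0.018], 0],
    [0.06, [-0.117, 0.02, 0.027], 0],
    [0.06, [-0.156, 0.03, 0.036], 0],
    [0.06, [-0.195, 0.036, 0.045], 0]
  ]
}}

```text
time: 15.67
ee_pos: [0.5856, -0.314, 0.2075]
tcp_rot: [[0.051, 0.047, -0.998], [0.999, -0.001, 0.051], [0.001, -0.999, -0.047]]
contact_force: [0.6, -0.1, -0.6]
grip_width: 0.698
```

Call:
{"method": "send_rows", "body": {
  "moves": [
    [0.06, [-0.03, 0.003, 0.005], 0],
    [0.06, [-0.056, 0.008, 0.01], 0],
    [0.06, [-0.056, 0.008, 0.01], 0],
    [0.06, [-0.056, 0.008, 0.01], 0],
    [0.06, [-0.056, 0.008, 0.01], 0]
  ]
}}

```text
time: 16.08
ee_pos: [0.5727, -0.3687, 0.1974]
tcp_rot: [[0.051, 0.045, -0.998], [0.999, 0.001, 0.051], [0.003, -0.999, -0.045]]
contact_force: [-0.2, -0.4, 0.1]
grip_width: 0.704
```

```bash
python3 go.py .572 -.368 .098 87;python3 - <<'E'
from h import *
c=read_camera("wrist");cv2.imwrite("pics/w19.png",c["image"]);print(proj(c,[.572,-.368,.116]))
E
```

```text
pos [ 0.5727 -0.3687  0.1974] yaw 87.08 tilt [ 0.003 -0.999 -0.045] w 0.704 F [-0.2 -0.4  0.1] j6 -35.9 t 16.0833
shift [0.0003 0.0993 0.0052] yaw 0.0015
[317.43104377 205.66467279]
```

View pics/w19.png

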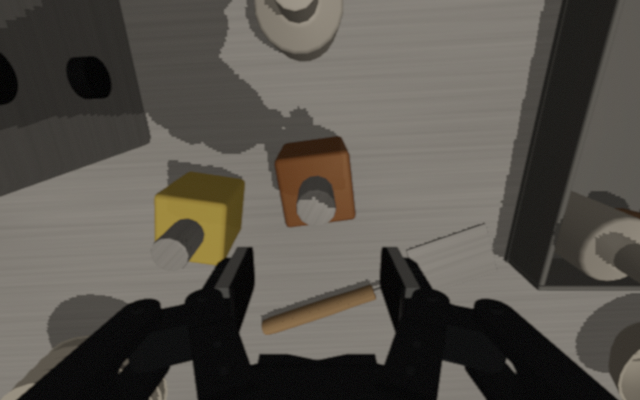

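Call:
{"method": "send_rows", "body": {
  "moves": [
    [0.06, [0, 0.02, 0.0], 0],
    [0.06, [0, 0.04, 0.001], 0],
    [0.06, [0, 0.06, 0.002], 0],
    [0.06, [0, 0.08, 0.003], 0],
    [0.06, [0, 0.098, 0.003], 0]
  ]
}}

```text
time: 16.55
ee_pos: [0.5749, -0.3661, 0.099]
tcp_rot: [[0.048, 0.046, -0.998], [0.999, 0.001, 0.048], [0.003, -0.999, -0.046]]
contact_force: [-0.7, -0.1, -1.1]
grip_width: 0.697
```

Call:
{"method": "send_rows", "body": {
  "moves": [
    [0.0, [0, 0, 0], 0],
    [0.0, [0, 0, 0], 0],
    [0.0, [0, 0, 0], 0],
    [0.0, [0, 0, 0], 0],
    [0.0, [0, 0, 0], 0]
  ],
  "grip_force": 60
}}

```text
time: 16.97
ee_pos: [0.5757, -0.3663, 0.1003]
tcp_rot: [[0.047, 0.047, -0.998], [0.999, -0.0, 0.047], [0.002, -0.999, -0.047]]
contact_force: [0.2, 0.1, -2.2]
grip_width: 0.31
```

```bash
python3 slot.py .005 .03; python3 go.py .57 -.37 .25 80
```

```text
0.5570113849882223 -0.04879138398485798
pos [ 0.5757 -0.3663  0.1003] yaw 87.3 tilt [ 0.002 -0.999 -0.047] w 0.31 F [ 0.2  0.1 -2.2] j6 -35.8 t 16.9667
shift [-0.0037 -0.1498 -0.0016] yaw 0.1274
```

Call:
{"method": "send_rows", "body": {
  "moves": [
    [0.0, [0, -0.03, 0], 0],
    [0.0, [0, -0.07, 0], 0],
    [0.0, [0, -0.11, 0], 0.04],
    [0.0, [0.02, -0.14, 0], 0.08],
    [0.0, [0.05, -0.15, 0.003], 0.127]
  ]
}}

```text
time: 17.38
ee_pos: [0.5712, -0.3202, 0.2581]
tcp_rot: [[0.178, 0.058, -0.982], [0.984, -0.009, 0.178], [0.001, -0.998, -0.059]]
contact_force: [1.0, -0.7, -1.2]
grip_width: 0.311
```

```bash
python3 go.py .552 -.0785 .25 79
```

```text
pos [ 0.5712 -0.3202  0.2581] yaw 79.72 tilt [ 0.001 -0.998 -0.059] w 0.311 F [ 1.  -0.7 -1.2] j6 -25.3 t 17.3833
shift [0.2344 0.0048 0.0624] yaw 0.0126
```

Call:
{"method": "send_rows", "body": {
  "moves": [
    [0.0, [0.039, 0.001, 0.01], 0],
    [0.0, [0.078, 0.002, 0.02], 0],
    [0.0, [0.117, 0.003, 0.03], 0],
    [0.0, [0.156, 0.004, 0.041], 0],
    [0.0, [0.195, 0.005, 0.052], 0]
  ]
}}

```text
time: 17.8
ee_pos: [0.5548, -0.1174, 0.2512]
tcp_rot: [[0.179, 0.06, -0.982], [0.984, -0.009, 0.179], [0.002, -0.998, -0.061]]
contact_force: [0.6, -0.0, -3.1]
grip_width: 0.317
```

Call:
{"method": "send_rows", "body": {
  "moves": [
    [0.0, [0.02, 0, 0.005], 0],
    [0.0, [0.037, 0, 0.01], 0],
    [0.0, [0.037, 0, 0.01], 0],
    [0.0, [0.037, 0, 0.01], 0],
    [0.0, [0.037, 0, 0.01], 0]
  ]
}}

```text
time: 18.22
ee_pos: [0.5518, -0.0797, 0.2512]
tcp_rot: [[0.179, 0.061, -0.982], [0.984, -0.01, 0.179], [0.001, -0.998, -0.062]]
contact_force: [0.4, 0.0, -2.1]
grip_width: 0.315
```

```bash
python3 go.py .554 -.0785 .105 79;python3 - <<'E'
from h import *
c=read_camera("wrist");cv2.imwrite("pics/w20.png",c["image"])
c=read_camera("scene"); crop(c,250,140,390,280,5,"s20.png")
E
```

```text
pos [ 0.5518 -0.0797  0.2512] yaw 79.68 tilt [ 0.001 -0.998 -0.062] w 0.315 F [ 0.4  0.  -2.1] j6 -4.7 t 18.2167
shift [0.0014 0.1461 0.0071] yaw 0.0118
```

View pics/w20.png

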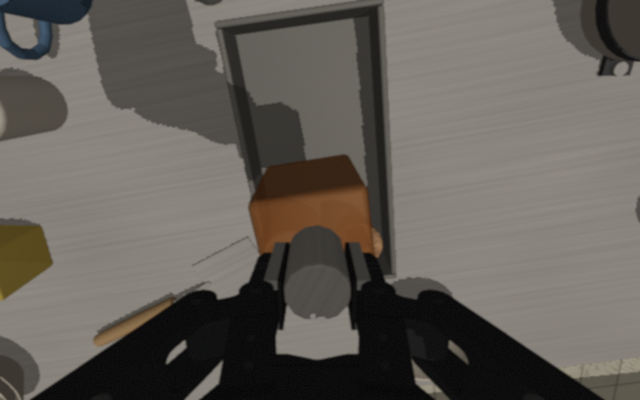

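View pics/s20.png

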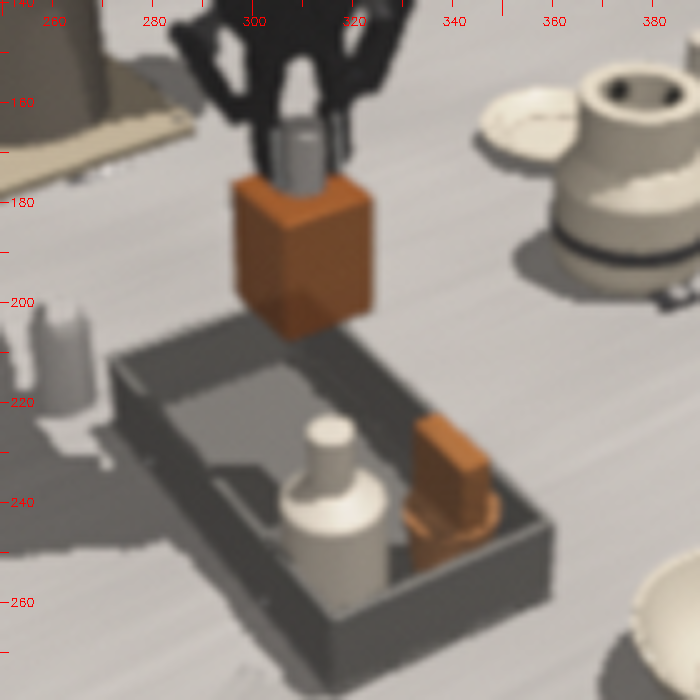

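Call:
{"method": "send_rows", "body": {
  "moves": [
    [0.0, [0.001, 0.027, 0.001], 0],
    [0.0, [0.001, 0.054, 0.003], 0],
    [0.0, [0.001, 0.081, 0.004], 0],
    [0.0, [0.001, 0.108, 0.006], 0],
    [0.0, [0.001, 0.13, 0.007], 0]
  ]
}}

```text
time: 18.73
ee_pos: [0.5524, -0.0803, 0.1188]
tcp_rot: [[0.182, 0.059, -0.981], [0.983, -0.01, 0.182], [0.001, -0.998, -0.06]]
contact_force: [-0.4, -1.2, -2.0]
grip_width: 0.312
```

Call:
{"method": "send_rows", "body": {
  "moves": [
    [0.0, [0, 0.003, 0], 0],
    [0.0, [0, 0.007, 0], 0],
    [0.0, [0, 0.011, 0], 0],
    [0.0, [0, 0.015, 0], 0],
    [0.0, [0, 0.017, 0], 0]
  ]
}}

```text
time: 19.15
ee_pos: [0.5566, -0.0818, 0.1052]
tcp_rot: [[0.183, 0.065, -0.981], [0.983, -0.012, 0.182], [0.0, -0.998, -0.066]]
contact_force: [-2.8, -1.5, 16.2]
grip_width: 0.312
```

Call:
{"method": "send_rows", "body": {
  "moves": [
    [0.03, [0, -0.002, 0], 0],
    [0.05, [0, -0.002, 0], 0],
    [0.05, [0, -0.002, 0], 0],
    [0.05, [0, -0.004, 0], 0],
    [0.05, [0, -0.03, -0.002], 0]
  ]
}}

```text
time: 19.57
ee_pos: [0.5525, -0.0807, 0.1311]
tcp_rot: [[0.183, 0.056, -0.982], [0.983, -0.009, 0.182], [0.001, -0.998, -0.057]]
contact_force: [0.1, 0.4, -0.4]
grip_width: 0.586
```

Call:
{"method": "send_rows", "body": {
  "moves": [
    [0.06, [0, -0.03, -0.002], 0],
    [0.06, [0, -0.06, -0.004], 0],
    [0.06, [0, -0.09, -0.006], 0],
    [0.06, [0, -0.12, -0.008], 0],
    [0.06, [0, -0.13, -0.009], 0]
  ]
}}

```text
time: 19.98
ee_pos: [0.5565, -0.0816, 0.2669]
tcp_rot: [[0.182, 0.064, -0.981], [0.983, -0.011, 0.182], [0.0, -0.998, -0.065]]
contact_force: [1.0, -0.3, 0.7]
grip_width: 0.702
```

```bash
python3 go.py .44 -.374 .2 79;python3 - <<'E'
from h import *
c=read_camera("wrist");cv2.imwrite("pics/w21.png",c["image"])
c=read_camera("top"); crop(c,290,110,490,270,4,"t21.png")
E
```

```text
pos [ 0.5565 -0.0816  0.2669] yaw 79.49 tilt [ 0.    -0.998 -0.065] w 0.702 F [ 1.  -0.3  0.7] j6 -4.6 t 19.9833
shift [-0.3088  0.0627  0.0654] yaw 0.0085
```

View pics/w21.png

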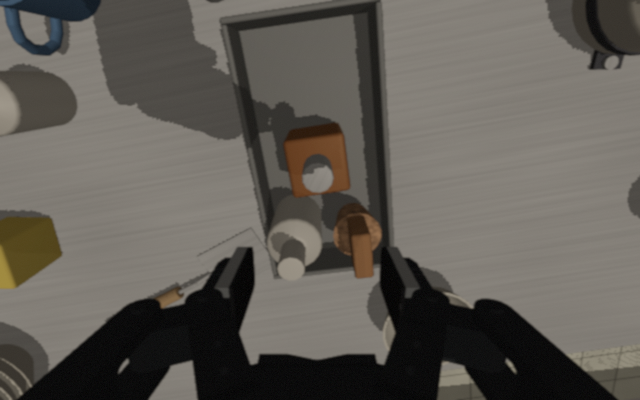

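View pics/t21.png

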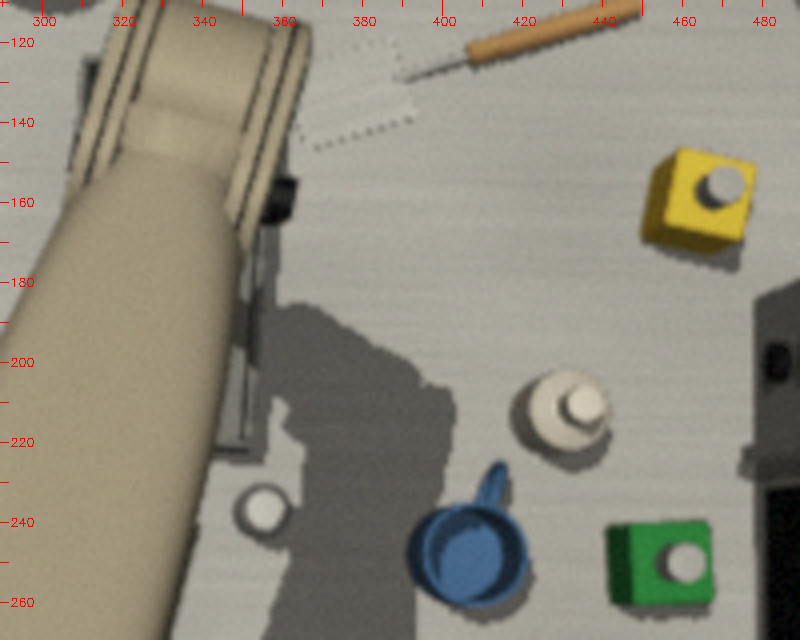

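Call:
{"method": "send_rows", "body": {
  "moves": [
    [0.06, [-0.039, 0.003, 0.008], 0],
    [0.06, [-0.078, 0.008, 0.016], 0],
    [0.06, [-0.117, 0.014, 0.025], 0],
    [0.06, [-0.156, 0.02, 0.033], 0],
    [0.06, [-0.195, 0.03, 0.041], 0]
  ]
}}

```text
time: 20.5
ee_pos: [0.4802, -0.2667, 0.2296]
tcp_rot: [[0.182, 0.06, -0.981], [0.983, -0.009, 0.182], [0.002, -0.998, -0.061]]
contact_force: [1.0, 0.4, 0.2]
grip_width: 0.707
```

```bash
python3 go.py .44 -.374 .2 79
```

```text
pos [ 0.4802 -0.2667  0.2296] yaw 79.52 tilt [ 0.002 -0.998 -0.061] w 0.707 F [1.  0.4 0.2] j6 -26.1 t 20.5
shift [-0.1128  0.0282  0.0218] yaw 0.0091
```

Call:
{"method": "send_rows", "body": {
  "moves": [
    [0.06, [-0.035, 0.01, 0.007], 0],
    [0.06, [-0.075, 0.02, 0.014], 0],
    [0.06, [-0.113, 0.028, 0.022], 0],
    [0.06, [-0.113, 0.028, 0.022], 0],
    [0.06, [-0.113, 0.028, 0.022], 0]
  ]
}}

```text
time: 20.92
ee_pos: [0.4374, -0.3743, 0.1968]
tcp_rot: [[0.186, 0.056, -0.981], [0.983, -0.005, 0.186], [0.005, -0.998, -0.056]]
contact_force: [-0.6, 1.5, -0.3]
grip_width: 0.705
```

```bash
python3 go.py .44 -.374 .109 79;python3 - <<'E'
from h import *
c=read_camera("wrist");cv2.imwrite("pics/w22.png",c["image"]);print(proj(c,[.44,-.374,.128]))
E
```

```text
pos [ 0.4374 -0.3743  0.1968] yaw 79.3 tilt [ 0.005 -0.998 -0.056] w 0.705 F [-0.6  1.5 -0.3] j6 -37.3 t 20.9167
shift [0.0003 0.0878 0.0025] yaw 0.0053
[317.33761459 215.93944236]
```

View pics/w22.png

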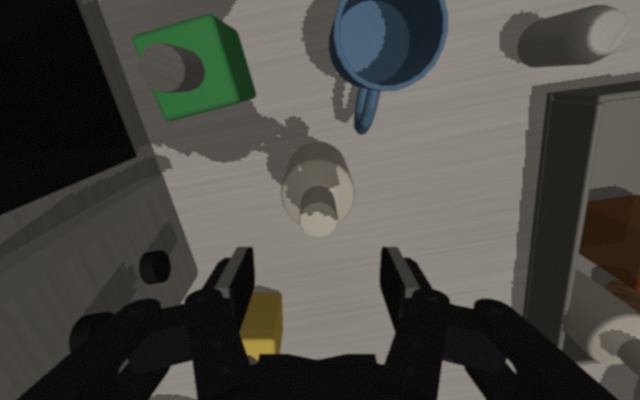

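Call:
{"method": "send_rows", "body": {
  "moves": [
    [0.06, [0, 0.018, 0], 0],
    [0.06, [0, 0.036, 0], 0],
    [0.06, [0, 0.054, 0], 0],
    [0.06, [0, 0.072, 0], 0],
    [0.06, [0, 0.087, 0], 0]
  ]
}}

```text
time: 21.38
ee_pos: [0.4434, -0.3711, 0.109]
tcp_rot: [[0.181, 0.056, -0.982], [0.983, -0.003, 0.181], [0.007, -0.998, -0.056]]
contact_force: [0.4, 0.2, -0.5]
grip_width: 0.703
```

Call:
{"method": "send_rows", "body": {
  "moves": [
    [0.0, [0, 0, 0], 0],
    [0.0, [0, 0, 0], 0],
    [0.0, [0, 0, 0], 0],
    [0.0, [0, 0, 0], 0],
    [0.0, [0, 0, 0], 0]
  ],
  "grip_force": 50
}}

```text
time: 21.8
ee_pos: [0.444, -0.3712, 0.11]
tcp_rot: [[0.181, 0.057, -0.982], [0.984, -0.004, 0.181], [0.006, -0.998, -0.057]]
contact_force: [-0.1, 0.4, -2.3]
grip_width: 0.29
```

```bash
python3 go.py .456 -.1057 .26 87
```

```text
pos [ 0.444  -0.3712  0.11  ] yaw 79.6 tilt [ 0.006 -0.998 -0.057] w 0.29 F [-0.1  0.4 -2.3] j6 -36.9 t 21.8
shift [ 0.2642 -0.1502  0.0276] yaw -0.1291
```

Call:
{"method": "send_rows", "body": {
  "moves": [
    [0.0, [0, -0.03, 0.001], 0],
    [0.0, [0, -0.07, 0.004], 0],
    [0.0, [0.01, -0.11, 0.006], 0],
    [0.0, [0.04, -0.14, 0.01], 0],
    [0.0, [0.078, -0.15, 0.014], 0]
  ]
}}

```text
time: 22.22
ee_pos: [0.4382, -0.2948, 0.2663]
tcp_rot: [[0.184, 0.066, -0.981], [0.983, -0.013, 0.184], [-0.001, -0.998, -0.067]]
contact_force: [1.2, -0.0, -1.6]
grip_width: 0.289
```

Call:
{"method": "send_rows", "body": {
  "moves": [
    [0.0, [0.039, 0, 0.003], -0.03],
    [0.0, [0.078, 0, 0.006], -0.06],
    [0.0, [0.117, 0, 0.009], -0.09],
    [0.0, [0.155, 0, 0.012], -0.12],
    [0.0, [0.17, 0, 0.013], -0.13]
  ]
}}

```text
time: 22.63
ee_pos: [0.456, -0.1212, 0.2659]
tcp_rot: [[0.051, 0.067, -0.996], [0.999, -0.011, 0.051], [-0.007, -0.998, -0.067]]
contact_force: [-0.0, 0.8, -1.1]
grip_width: 0.291
```

```bash
python3 go.py .458 -.1057 .25 87
```

```text
pos [ 0.456  -0.1212  0.2659] yaw 87.06 tilt [-0.007 -0.998 -0.067] w 0.291 F [-0.   0.8 -1.1] j6 -20.3 t 22.6333
shift [ 0.0157  0.0159 -0.0001] yaw 0.0011
```

Call:
{"method": "send_rows", "body": {
  "moves": [
    [0.0, [0.016, 0.01, 0], 0],
    [0.0, [0.016, 0.016, 0], 0],
    [0.0, [0.016, 0.016, 0], 0],
    [0.0, [0.016, 0.016, 0], 0],
    [0.0, [0.016, 0.016, 0], 0]
  ]
}}

```text
time: 23.05
ee_pos: [0.4581, -0.1063, 0.2503]
tcp_rot: [[0.052, 0.067, -0.996], [0.999, -0.012, 0.052], [-0.008, -0.998, -0.068]]
contact_force: [0.3, 0.4, -1.7]
grip_width: 0.29
```

```bash
python3 go.py .458 -.1057 .116 87;python3 - <<'E'
from h import *
c=read_camera("wrist");cv2.imwrite("pics/w23.png",c["image"])
c=read_camera("scene"); crop(c,230,140,390,280,5,"s23.png")
E
```

```text
pos [ 0.4581 -0.1063  0.2503] yaw 86.99 tilt [-0.008 -0.998 -0.068] w 0.29 F [ 0.3  0.4 -1.7] j6 -18.4 t 23.05
shift [0.0017 0.134  0.0093] yaw -0.0001
```

View pics/w23.png

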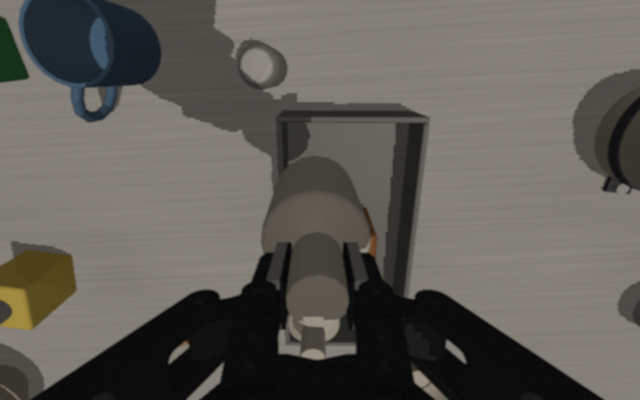

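View pics/s23.png

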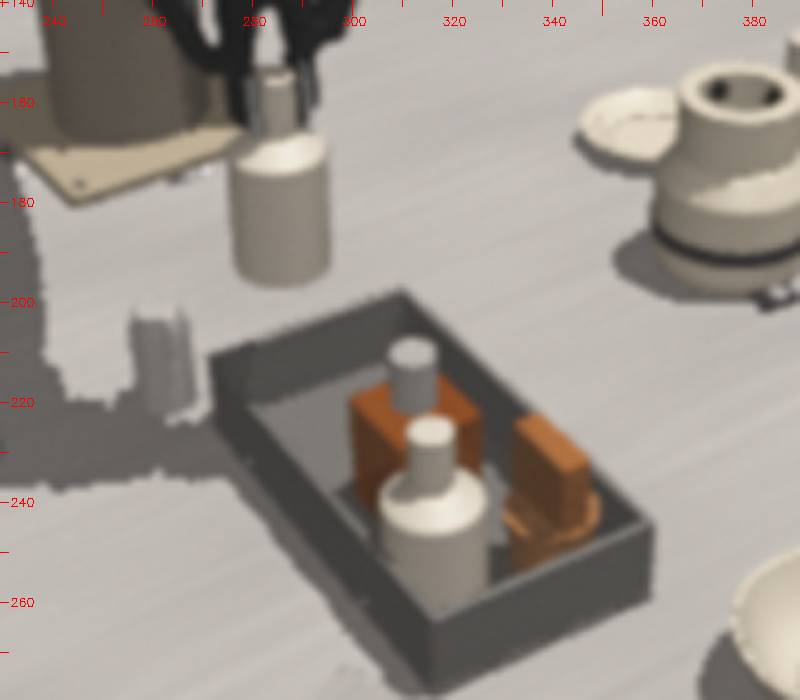

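Call:
{"method": "send_rows", "body": {
  "moves": [
    [0.0, [0.001, 0.025, 0.002], 0],
    [0.0, [0.002, 0.05, 0.004], 0],
    [0.0, [0.002, 0.075, 0.005], 0],
    [0.0, [0.002, 0.1, 0.006], 0],
    [0.0, [0.002, 0.12, 0.007], 0]
  ]
}}

```text
time: 23.57
ee_pos: [0.4592, -0.1061, 0.1289]
tcp_rot: [[0.054, 0.067, -0.996], [0.999, -0.011, 0.054], [-0.008, -0.998, -0.067]]
contact_force: [-0.5, 0.3, -1.9]
grip_width: 0.291
```

Call:
{"method": "send_rows", "body": {
  "moves": [
    [0.0, [0, 0.004, 0], 0],
    [0.0, [0, 0.008, 0], 0],
    [0.0, [0, 0.012, 0], 0],
    [0.0, [0, 0.015, 0.001], 0],
    [0.0, [0, 0.016, 0.001], 0]
  ]
}}

```text
time: 23.98
ee_pos: [0.4615, -0.1073, 0.1151]
tcp_rot: [[0.055, 0.071, -0.996], [0.998, -0.013, 0.054], [-0.009, -0.997, -0.072]]
contact_force: [-2.8, 0.5, 9.1]
grip_width: 0.287
```

Call:
{"method": "send_rows", "body": {
  "moves": [
    [0.03, [0, -0.001, 0], 0],
    [0.05, [0, -0.001, 0], 0],
    [0.05, [0, -0.002, 0], 0],
    [0.05, [0, -0.004, 0], 0],
    [0.05, [0, -0.03, -0.002], 0]
  ]
}}

```text
time: 24.4
ee_pos: [0.4575, -0.1056, 0.1417]
tcp_rot: [[0.055, 0.063, -0.997], [0.998, -0.01, 0.054], [-0.007, -0.998, -0.063]]
contact_force: [-0.2, 0.2, -1.0]
grip_width: 0.583
```

Call:
{"method": "send_rows", "body": {
  "moves": [
    [0.05, [0, -0.03, -0.002], 0],
    [0.05, [0, -0.06, -0.004], 0],
    [0.05, [0, -0.09, -0.006], 0],
    [0.05, [0, -0.12, -0.008], 0],
    [0.05, [0, -0.13, -0.009], 0]
  ]
}}

```text
time: 24.82
ee_pos: [0.4607, -0.1056, 0.2772]
tcp_rot: [[0.054, 0.071, -0.996], [0.998, -0.013, 0.054], [-0.009, -0.997, -0.071]]
contact_force: [1.0, -0.3, 0.9]
grip_width: 0.587
```

```bash
python3 go.py .44 .2 .25 87;python3 - <<'E'
from h import *
c=read_camera("wrist");cv2.imwrite("pics/w24.png",c["image"])
c=read_camera("top"); crop(c,140,160,240,240,6,"t24.png")
E
```

```text
pos [ 0.4607 -0.1056  0.2772] yaw 86.88 tilt [-0.009 -0.997 -0.071] w 0.587 F [ 1.  -0.3  0.9] j6 -18.1 t 24.8167
shift [0.3043 0.0218 0.0389] yaw -0.002
```

View pics/w24.png

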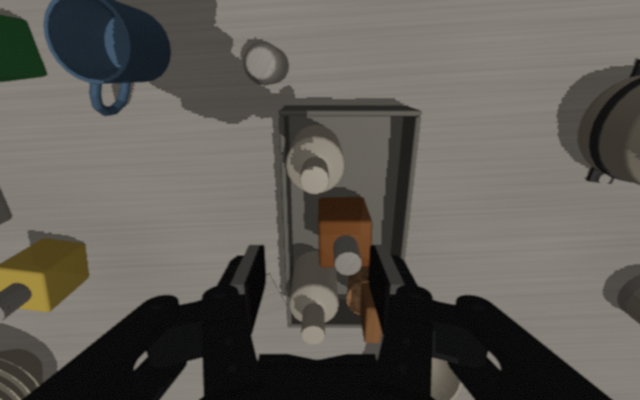

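View pics/t24.png

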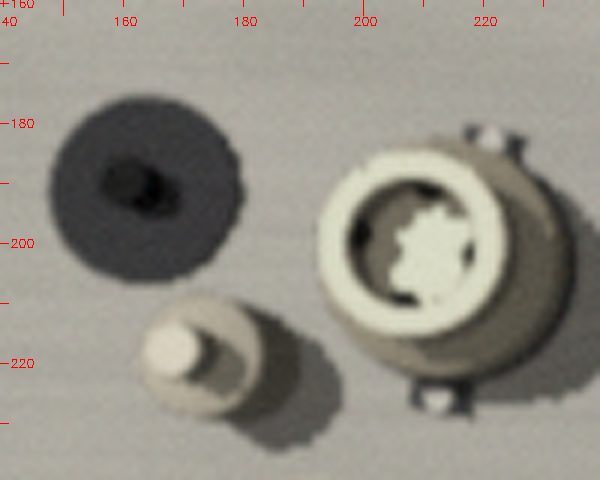

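```bash
python3 go.py .404 .3726 .21 87
```

```text
pos [ 0.4602 -0.1055  0.2748] yaw 86.88 tilt [-0.008 -0.998 -0.069] w 0.587 F [ 0.4 -0.9 -1. ] j6 -18.1 t 24.9167
shift [0.4748 0.055  0.0861] yaw -0.0021
```

Call:
{"method": "send_rows", "body": {
  "moves": [
    [0.06, [0.04, 0.004, 0.007], 0],
    [0.06, [0.08, 0.008, 0.014], 0],
    [0.06, [0.12, 0.012, 0.021], 0],
    [0.06, [0.16, 0.016, 0.028], 0],
    [0.06, [0.2, 0.02, 0.035], 0]
  ]
}}

```text
time: 25.33
ee_pos: [0.4355, 0.0973, 0.2481]
tcp_rot: [[0.055, 0.065, -0.996], [0.998, -0.013, 0.055], [-0.009, -0.998, -0.066]]
contact_force: [0.9, 0.2, 0.5]
grip_width: 0.703
```

Call:
{"method": "send_rows", "body": {
  "moves": [
    [0.06, [0.04, 0.004, 0.007], 0],
    [0.06, [0.08, 0.008, 0.014], 0],
    [0.06, [0.12, 0.012, 0.021], 0],
    [0.06, [0.16, 0.016, 0.028], 0],
    [0.06, [0.2, 0.02, 0.035], 0]
  ]
}}

```text
time: 25.75
ee_pos: [0.4107, 0.2998, 0.2213]
tcp_rot: [[0.055, 0.062, -0.997], [0.998, -0.015, 0.054], [-0.011, -0.998, -0.062]]
contact_force: [0.6, -0.7, 0.4]
grip_width: 0.699
```

```bash
python3 go.py .404 .3726 .21 87
```

```text
pos [0.4107 0.2998 0.2213] yaw 86.86 tilt [-0.011 -0.998 -0.062] w 0.699 F [ 0.6 -0.7  0.4] j6 33.3 t 25.75
shift [0.0724 0.0098 0.0113] yaw -0.0025
```

Call:
{"method": "send_rows", "body": {
  "moves": [
    [0.06, [0.038, 0.003, 0.006], 0],
    [0.06, [0.072, 0.01, 0.011], 0],
    [0.06, [0.072, 0.01, 0.011], 0],
    [0.06, [0.072, 0.01, 0.011], 0],
    [0.06, [0.072, 0.01, 0.011], 0]
  ]
}}

```text
time: 26.17
ee_pos: [0.403, 0.3711, 0.2077]
tcp_rot: [[0.054, 0.059, -0.997], [0.998, -0.017, 0.053], [-0.014, -0.998, -0.06]]
contact_force: [0.4, 0.1, -0.1]
grip_width: 0.707
```

```bash
python3 go.py .405 .3726 .109 87;python3 - <<'E'
from h import *
c=read_camera("wrist");cv2.imwrite("pics/w25.png",c["image"]);print(proj(c,[.4027,.3726,.128]))
E
```

```text
pos [0.403  0.3711 0.2077] yaw 86.89 tilt [-0.014 -0.998 -0.06 ] w 0.707 F [ 0.4  0.1 -0.1] j6 40.4 t 26.1667
shift [0.003  0.0986 0.004 ] yaw -0.002
[320.64291827 205.36796706]
```

View pics/w25.png

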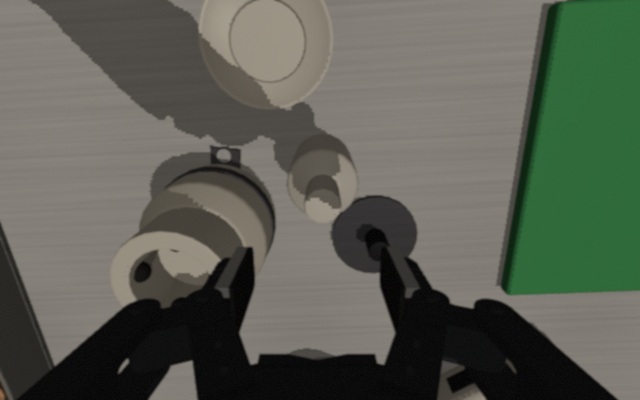

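Call:
{"method": "send_rows", "body": {
  "moves": [
    [0.06, [0.004, 0.02, 0.001], 0],
    [0.06, [0.004, 0.04, 0.001], 0],
    [0.06, [0.004, 0.06, 0.001], 0],
    [0.06, [0.004, 0.08, 0.001], 0],
    [0.06, [0.004, 0.097, 0.001], 0]
  ]
}}

```text
time: 26.63
ee_pos: [0.4085, 0.3711, 0.1103]
tcp_rot: [[0.058, 0.059, -0.997], [0.998, -0.018, 0.057], [-0.014, -0.998, -0.06]]
contact_force: [-0.6, 0.3, 0.4]
grip_width: 0.704
```

Call:
{"method": "send_rows", "body": {
  "moves": [
    [0.0, [0, 0, 0], 0],
    [0.0, [0, 0, 0], 0],
    [0.0, [0, 0, 0], 0],
    [0.0, [0, 0, 0], 0],
    [0.0, [0, 0, 0], 0]
  ],
  "grip_force": 50
}}

```text
time: 27.05
ee_pos: [0.4093, 0.3714, 0.1116]
tcp_rot: [[0.058, 0.061, -0.996], [0.998, -0.016, 0.057], [-0.013, -0.998, -0.061]]
contact_force: [-0.6, -1.0, -1.5]
grip_width: 0.291
```

```bash
python3 go.py .405 .3726 .28 87
```

```text
pos [0.4093 0.3714 0.1116] yaw 86.65 tilt [-0.013 -0.998 -0.061] w 0.291 F [-0.6 -1.  -1.5] j6 40.2 t 27.05
shift [-0.0012 -0.1684 -0.006 ] yaw -0.006
```

Call:
{"method": "send_rows", "body": {
  "moves": [
    [0.0, [0, -0.03, -0.001], 0],
    [0.0, [0, -0.07, -0.003], 0],
    [0.0, [0, -0.11, -0.004], 0],
    [0.0, [0, -0.15, -0.005], 0],
    [0.0, [0, -0.175, -0.006], 0]
  ]
}}

```text
time: 27.47
ee_pos: [0.4057, 0.375, 0.2923]
tcp_rot: [[0.058, 0.066, -0.996], [0.998, -0.012, 0.057], [-0.008, -0.998, -0.067]]
contact_force: [0.1, 0.3, -0.6]
grip_width: 0.288
```

```bash
python3 go.py .464 -.0417 .27 87
```

```text
pos [0.4057 0.375  0.2923] yaw 86.67 tilt [-0.008 -0.998 -0.067] w 0.288 F [ 0.1  0.3 -0.6] j6 40.7 t 27.4667
shift [-0.4125  0.0312 -0.0805] yaw -0.0058
```

Call:
{"method": "send_rows", "body": {
  "moves": [
    [0.0, [-0.04, 0.0, -0.008], 0],
    [0.0, [-0.08, 0.0, -0.016], 0],
    [0.0, [-0.12, 0.0, -0.024], 0],
    [0.0, [-0.16, 0.005, -0.032], 0],
    [0.0, [-0.2, 0.01, -0.04], 0]
  ]
}}

```text
time: 27.88
ee_pos: [0.4347, 0.1716, 0.2879]
tcp_rot: [[0.057, 0.069, -0.996], [0.998, -0.012, 0.056], [-0.008, -0.998, -0.07]]
contact_force: [0.5, -0.9, -2.1]
grip_width: 0.289
```

Call:
{"method": "send_rows", "body": {
  "moves": [
    [0.0, [-0.04, 0.005, -0.008], 0],
    [0.0, [-0.08, 0.01, -0.016], 0],
    [0.0, [-0.12, 0.015, -0.024], 0],
    [0.0, [-0.16, 0.02, -0.032], 0],
    [0.0, [-0.2, 0.02, -0.038], 0]
  ]
}}

```text
time: 28.3
ee_pos: [0.462, -0.0323, 0.2721]
tcp_rot: [[0.057, 0.069, -0.996], [0.998, -0.012, 0.056], [-0.008, -0.998, -0.07]]
contact_force: [0.3, 0.1, -1.7]
grip_width: 0.293
```

```bash
python3 go.py .464 -.0417 .25 87
```

```text
pos [ 0.462  -0.0323  0.2721] yaw 86.75 tilt [-0.008 -0.998 -0.07 ] w 0.293 F [ 0.3  0.1 -1.7] j6 -8.9 t 28.3
shift [-0.0091  0.0223 -0.001 ] yaw -0.0044
```

Call:
{"method": "send_rows", "body": {
  "moves": [
    [0.0, [-0.009, 0.01, 0], 0],
    [0.0, [-0.009, 0.022, 0], 0],
    [0.0, [-0.009, 0.022, 0], 0],
    [0.0, [-0.009, 0.022, 0], 0],
    [0.0, [-0.009, 0.022, 0], 0]
  ]
}}

```text
time: 28.72
ee_pos: [0.4631, -0.0409, 0.2507]
tcp_rot: [[0.056, 0.07, -0.996], [0.998, -0.012, 0.055], [-0.008, -0.997, -0.07]]
contact_force: [0.6, -0.2, -2.0]
grip_width: 0.291
```

```bash
python3 go.py .464 -.0417 .118 87;python3 - <<'E'
from h import *
c=read_camera("wrist");cv2.imwrite("pics/w26.png",c["image"])
c=read_camera("scene"); crop(c,230,140,390,280,5,"s26.png")
E
```

```text
pos [ 0.4631 -0.0409  0.2507] yaw 86.81 tilt [-0.008 -0.997 -0.07 ] w 0.291 F [ 0.6 -0.2 -2. ] j6 -10.0 t 28.7167
shift [0.0003 0.1325 0.0084] yaw -0.0033
```

View pics/w26.png

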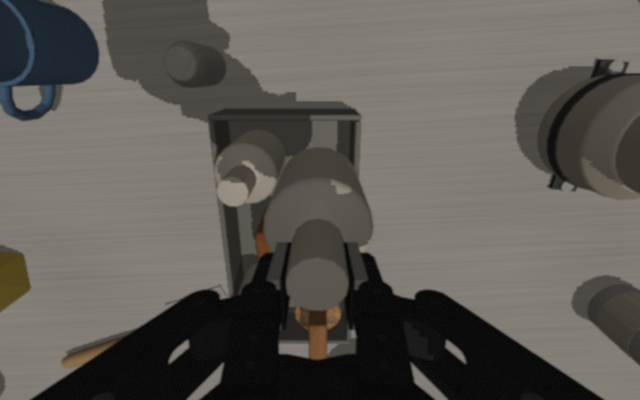

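View pics/s26.png

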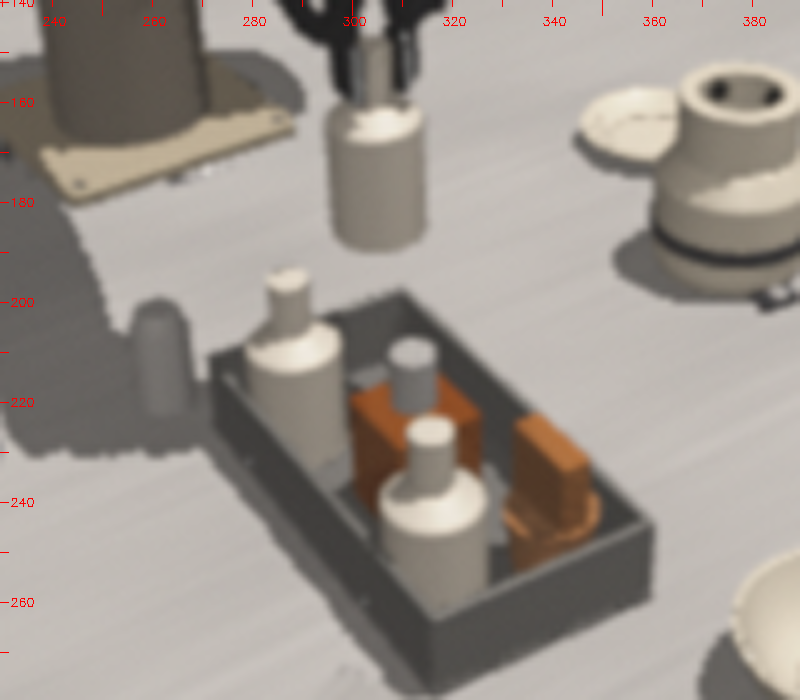

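Call:
{"method": "send_rows", "body": {
  "moves": [
    [0.0, [0, 0.018, 0.001], 0],
    [0.0, [0, 0.036, 0.003], 0],
    [0.0, [0, 0.054, 0.004], 0],
    [0.0, [0, 0.072, 0.005], 0],
    [0.0, [0, 0.085, 0.006], 0]
  ]
}}

```text
time: 29.23
ee_pos: [0.4633, -0.0406, 0.1651]
tcp_rot: [[0.053, 0.071, -0.996], [0.999, -0.012, 0.053], [-0.008, -0.997, -0.071]]
contact_force: [-0.2, -0.7, -1.6]
grip_width: 0.291
```

```bash
python3 go.py .464 -.0417 .118 87;python3 - <<'E'
from h import *
c=read_camera("wrist");cv2.imwrite("pics/w27.png",c["image"])
E
```

```text
pos [ 0.4633 -0.0406  0.1651] yaw 86.94 tilt [-0.008 -0.997 -0.071] w 0.291 F [-0.2 -0.7 -1.6] j6 -10.1 t 29.2333
shift [-0.0006  0.047   0.0026] yaw -0.0011
```

View pics/w27.png

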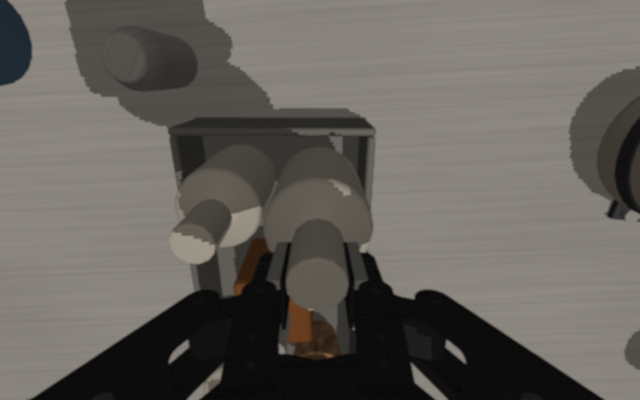

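Call:
{"method": "send_rows", "body": {
  "moves": [
    [0.0, [-0.001, 0.007, 0.001], 0],
    [0.0, [-0.001, 0.014, 0.001], 0],
    [0.0, [-0.001, 0.021, 0.002], 0],
    [0.0, [-0.001, 0.028, 0.002], 0],
    [0.0, [-0.001, 0.036, 0.003], 0]
  ]
}}

```text
time: 29.7
ee_pos: [0.4618, -0.0417, 0.1268]
tcp_rot: [[0.053, 0.068, -0.996], [0.999, -0.011, 0.053], [-0.008, -0.998, -0.069]]
contact_force: [0.2, -0.6, -1.6]
grip_width: 0.292
```

Call:
{"method": "send_rows", "body": {
  "moves": [
    [0.0, [0, 0.004, 0], 0],
    [0.0, [0, 0.008, 0], 0],
    [0.0, [0, 0.011, 0], 0],
    [0.0, [0, 0.014, 0.001], 0],
    [0.0, [0, 0.015, 0.001], 0]
  ]
}}

```text
time: 30.12
ee_pos: [0.4654, -0.0421, 0.1167]
tcp_rot: [[0.053, 0.075, -0.996], [0.999, -0.011, 0.053], [-0.007, -0.997, -0.076]]
contact_force: [-9.1, 3.0, 32.4]
grip_width: 0.29
```

Call:
{"method": "send_rows", "body": {
  "moves": [
    [0.0, [0, -0.003, 0], 0],
    [0.04, [0, -0.003, 0], 0],
    [0.05, [0, -0.003, 0], 0],
    [0.05, [0, -0.004, 0], 0],
    [0.05, [0, -0.03, -0.002], 0]
  ]
}}

```text
time: 30.53
ee_pos: [0.4605, -0.0409, 0.142]
tcp_rot: [[0.054, 0.064, -0.996], [0.999, -0.009, 0.053], [-0.006, -0.998, -0.065]]
contact_force: [-0.1, 0.2, -0.2]
grip_width: 0.587
```

Call:
{"method": "send_rows", "body": {
  "moves": [
    [0.05, [0, -0.03, -0.002], 0],
    [0.05, [0, -0.06, -0.004], 0],
    [0.05, [0, -0.09, -0.006], 0],
    [0.05, [0, -0.12, -0.008], 0],
    [0.05, [0, -0.13, -0.009], 0]
  ]
}}

```text
time: 30.95
ee_pos: [0.4632, -0.0408, 0.2764]
tcp_rot: [[0.054, 0.071, -0.996], [0.999, -0.011, 0.053], [-0.007, -0.997, -0.071]]
contact_force: [0.9, 0.1, -0.2]
grip_width: 0.585
```

```bash
python3 go.py .49 .4266 .2 87;python3 - <<'E'
from h import *
c=read_camera("wrist");cv2.imwrite("pics/w28.png",c["image"])
c=read_camera("scene"); crop(c,230,120,450,280,3.6,"s28.png")
c=read_camera("top"); crop(c,140,160,240,240,6,"t28.png")
E
```

```text
pos [ 0.4632 -0.0408  0.2764] yaw 86.92 tilt [-0.007 -0.997 -0.071] w 0.585 F [ 0.9  0.1 -0.2] j6 -10.1 t 30.95
shift [0.4686 0.0732 0.0035] yaw -0.0014
```

View pics/w28.png

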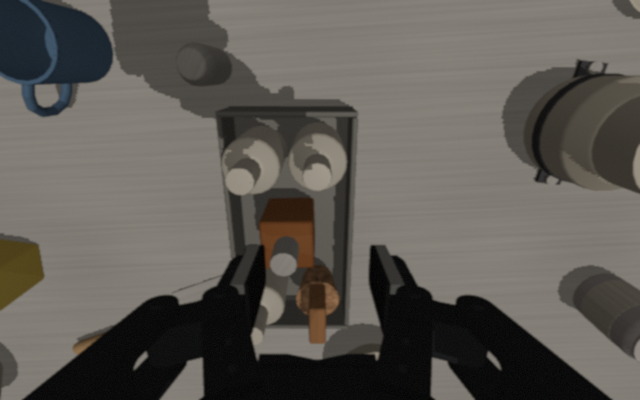

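View pics/s28.png

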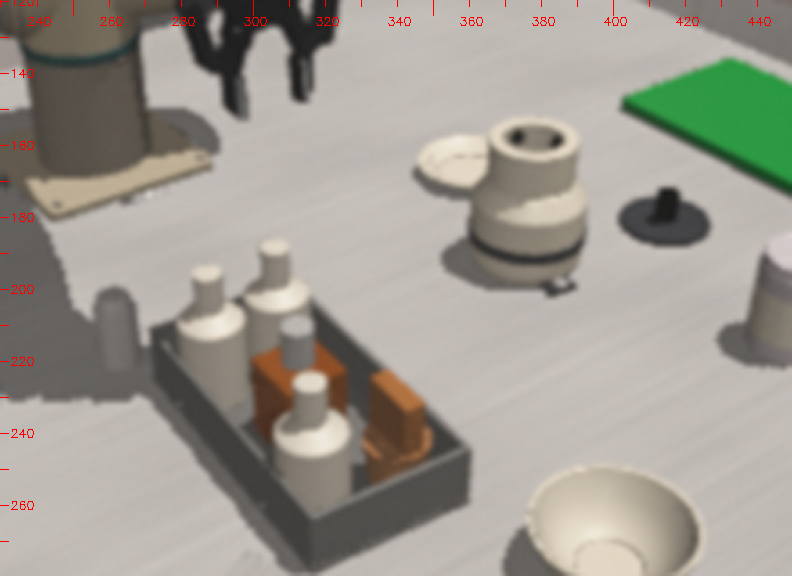

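View pics/t28.png

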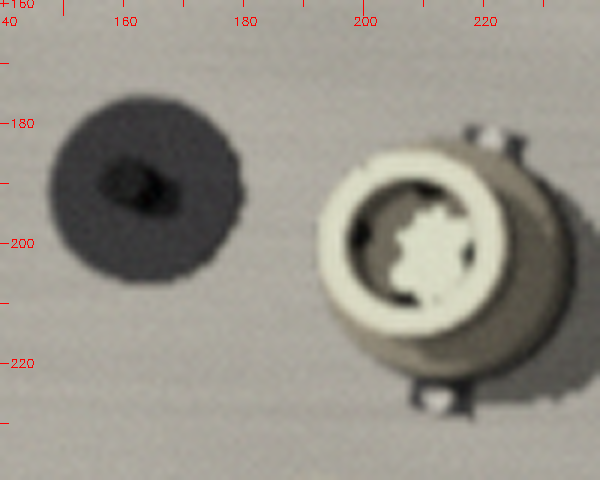

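Call:
{"method": "send_rows", "body": {
  "moves": [
    [0.06, [0.04, 0.003, 0], 0],
    [0.06, [0.08, 0.006, 0], 0],
    [0.06, [0.12, 0.01, 0], 0],
    [0.06, [0.16, 0.015, 0.001], 0],
    [0.06, [0.2, 0.02, 0.001], 0]
  ]
}}

```text
time: 31.52
ee_pos: [0.4702, 0.1605, 0.2476]
tcp_rot: [[0.054, 0.06, -0.997], [0.999, -0.01, 0.054], [-0.007, -0.998, -0.061]]
contact_force: [0.5, -0.3, -0.9]
grip_width: 0.7
```

Call:
{"method": "send_rows", "body": {
  "moves": [
    [0.06, [0.04, 0.003, 0], 0],
    [0.06, [0.08, 0.006, 0], 0],
    [0.06, [0.12, 0.01, 0], 0],
    [0.06, [0.16, 0.015, 0.001], 0],
    [0.06, [0.2, 0.02, 0.001], 0]
  ]
}}

```text
time: 31.93
ee_pos: [0.4791, 0.3611, 0.2223]
tcp_rot: [[0.054, 0.055, -0.997], [0.998, -0.013, 0.053], [-0.01, -0.998, -0.056]]
contact_force: [0.8, -0.0, 1.0]
grip_width: 0.703
```

```bash
python3 go.py .49 .4266 .14 87
```

```text
pos [0.4791 0.3611 0.2223] yaw 86.92 tilt [-0.01  -0.998 -0.056] w 0.703 F [ 0.8 -0.   1. ] j6 34.9 t 31.9333
shift [ 0.0668  0.0819 -0.0027] yaw -0.0015
```

Call:
{"method": "send_rows", "body": {
  "moves": [
    [0.06, [0.035, 0.005, 0], 0],
    [0.06, [0.067, 0.02, -0.001], 0],
    [0.06, [0.067, 0.05, -0.002], 0],
    [0.06, [0.067, 0.08, -0.003], 0],
    [0.06, [0.067, 0.082, -0.003], 0]
  ]
}}

```text
time: 32.35
ee_pos: [0.4847, 0.4233, 0.1298]
tcp_rot: [[0.053, 0.042, -0.998], [0.998, -0.023, 0.052], [-0.021, -0.999, -0.043]]
contact_force: [-1.3, -1.2, -1.4]
grip_width: 0.701
```

```bash
python3 go.py .49 .4266 .027 87;python3 - <<'E'
from h import *
c=read_camera("wrist");cv2.imwrite("pics/w29.png",c["image"]);print(proj(c,[.4898,.4266,.04]),proj(c,[.4898,.4266,.006]))
E
```

```text
pos [0.4847 0.4233 0.1298] yaw 86.98 tilt [-0.021 -0.999 -0.043] w 0.701 F [-1.3 -1.2 -1.4] j6 39.4 t 32.35
shift [ 0.0058  0.1028 -0.0007] yaw -0.0003
[324.47792796 209.06623883] [324.45631699 193.94148199]
```

View pics/w29.png

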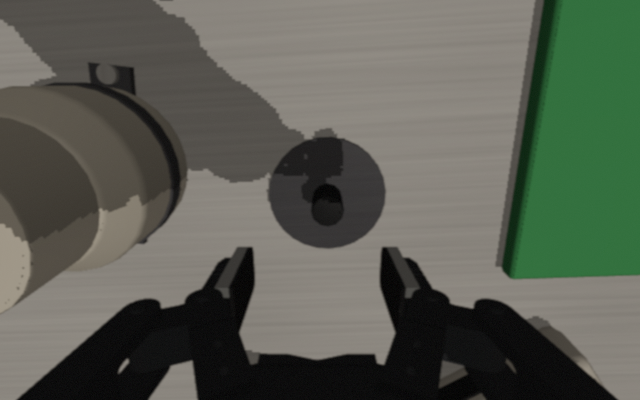

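Call:
{"method": "send_rows", "body": {
  "moves": [
    [0.06, [0.008, 0.02, 0], 0],
    [0.06, [0.008, 0.04, 0], 0],
    [0.06, [0.008, 0.06, 0], 0],
    [0.06, [0.008, 0.08, -0.001], 0],
    [0.06, [0.008, 0.09, -0.001], 0]
  ]
}}

```text
time: 32.82
ee_pos: [0.49, 0.4281, 0.0406]
tcp_rot: [[0.054, 0.041, -0.998], [0.998, -0.024, 0.053], [-0.022, -0.999, -0.043]]
contact_force: [-0.3, 0.1, -1.2]
grip_width: 0.703
```

```bash
python3 go.py .49 .429 .027 87;python3 - <<'E'
from h import *
c=read_camera("wrist");cv2.imwrite("pics/w30.png",c["image"])
E
```

```text
pos [0.49   0.4281 0.0406] yaw 86.9 tilt [-0.022 -0.999 -0.043] w 0.703 F [-0.3  0.1 -1.2] j6 39.6 t 32.8167
shift [0.0012 0.0135 0.0006] yaw -0.0018
```

View pics/w30.png

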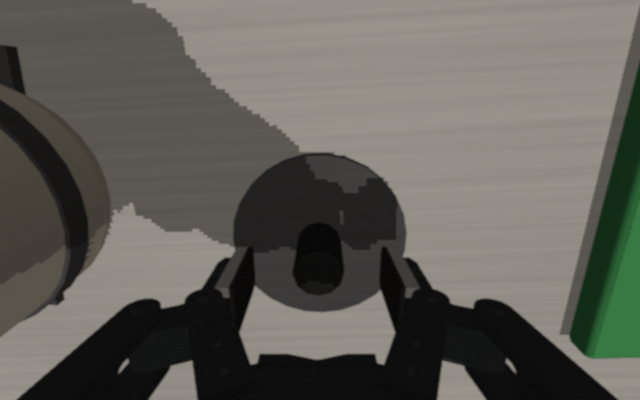

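Call:
{"method": "send_rows", "body": {
  "moves": [
    [0.06, [0.0, 0.006, 0], 0],
    [0.05, [0, 0.012, 0], 0],
    [0.0, [0, 0.012, 0], 0],
    [0.0, [0, 0.012, 0], 0],
    [0.0, [0, 0.012, 0], 0]
  ],
  "grip_force": 40
}}

```text
time: 33.28
ee_pos: [0.4901, 0.4277, 0.0284]
tcp_rot: [[0.054, 0.041, -0.998], [0.998, -0.024, 0.053], [-0.022, -0.999, -0.042]]
contact_force: [-1.4, -0.6, 0.2]
grip_width: 0.266
```

Call:
{"method": "send_rows", "body": {
  "moves": [
    [0.0, [0, 0, 0], 0],
    [0.0, [0, 0, 0], 0],
    [0.0, [0, -0.01, 0], 0],
    [0.0, [0, -0.02, 0], 0],
    [0.0, [0, -0.03, 0], 0]
  ]
}}

```text
time: 33.7
ee_pos: [0.4889, 0.4285, 0.0594]
tcp_rot: [[0.054, 0.041, -0.998], [0.998, -0.024, 0.053], [-0.022, -0.999, -0.042]]
contact_force: [0.0, 0.4, -1.8]
grip_width: 0.264
```

```bash
python3 go.py .49 .429 .23 87;python3 - <<'E'
from h import *
c=read_camera("wrist");cv2.imwrite("pics/w31.png",c["image"])
c=read_camera("scene"); crop(c,330,100,470,220,5,"s31.png")
E
```

```text
pos [0.4889 0.4285 0.0594] yaw 86.9 tilt [-0.022 -0.999 -0.042] w 0.264 F [ 0.   0.4 -1.8] j6 39.7 t 33.7
shift [-0.0031 -0.1703 -0.0082] yaw -0.0017
```

View pics/w31.png

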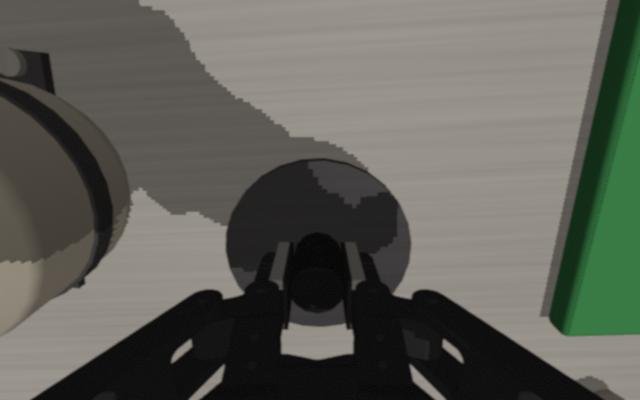

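View pics/s31.png

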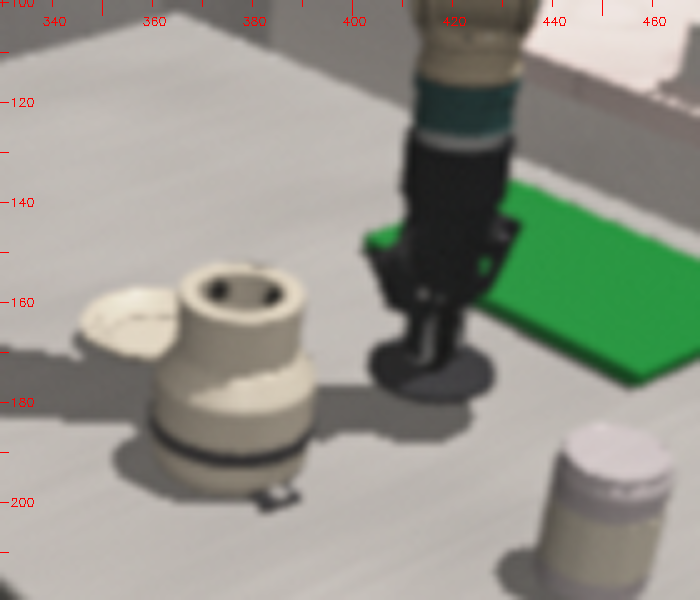

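Call:
{"method": "send_rows", "body": {
  "moves": [
    [0.0, [0, -0.035, -0.002], 0],
    [0.0, [0, -0.07, -0.004], 0],
    [0.0, [0, -0.105, -0.005], 0],
    [0.0, [0, -0.14, -0.007], 0],
    [0.0, [-0.02, -0.155, -0.008], 0]
  ]
}}

```text
time: 34.22
ee_pos: [0.4935, 0.417, 0.2237]
tcp_rot: [[0.051, 0.054, -0.997], [0.999, -0.013, 0.051], [-0.01, -0.998, -0.054]]
contact_force: [2.2, 1.6, -1.6]
grip_width: 0.268
```

```bash
python3 go.py .4535 .2625 .20 87
```

```text
pos [0.4935 0.417  0.2237] yaw 87.05 tilt [-0.01  -0.998 -0.054] w 0.268 F [ 2.2  1.6 -1.6] j6 38.4 t 34.2167
shift [-0.1561  0.0234  0.0334] yaw 0.0009
```

Call:
{"method": "send_rows", "body": {
  "moves": [
    [0.0, [-0.035, 0.003, 0.007], 0],
    [0.0, [-0.07, 0.006, 0.015], 0],
    [0.0, [-0.105, 0.01, 0.022], 0],
    [0.0, [-0.14, 0.018, 0.03], 0],
    [0.0, [-0.156, 0.023, 0.033], 0]
  ]
}}

```text
time: 34.63
ee_pos: [0.4512, 0.259, 0.1998]
tcp_rot: [[0.053, 0.052, -0.997], [0.999, -0.015, 0.052], [-0.012, -0.999, -0.052]]
contact_force: [-1.2, -0.6, -2.9]
grip_width: 0.264
```

Call:
{"method": "send_rows", "body": {
  "moves": [
    [0.0, [0, 0, 0], 0],
    [0.0, [0, 0, 0], 0],
    [0.0, [0, 0, 0], 0],
    [0.0, [0, 0, 0], 0],
    [0.0, [0, 0, 0], 0]
  ]
}}

```text
time: 35.05
ee_pos: [0.4522, 0.2603, 0.2004]
tcp_rot: [[0.052, 0.053, -0.997], [0.999, -0.014, 0.051], [-0.011, -0.998, -0.054]]
contact_force: [1.0, -0.2, -1.8]
grip_width: 0.265
```

```bash
python3 go.py .4535 .2625 .17 87;python3 - <<'E'
from h import *
c=read_camera("wrist");cv2.imwrite("pics/w32.png",c["image"])
c=read_camera("scene"); crop(c,330,90,450,210,5,"s32.png")
E
```

```text
pos [0.4522 0.2603 0.2004] yaw 87.03 tilt [-0.011 -0.998 -0.054] w 0.265 F [ 1.  -0.2 -1.8] j6 26.8 t 35.05
shift [0.0026 0.0304 0.0004] yaw 0.0005
```

View pics/w32.png

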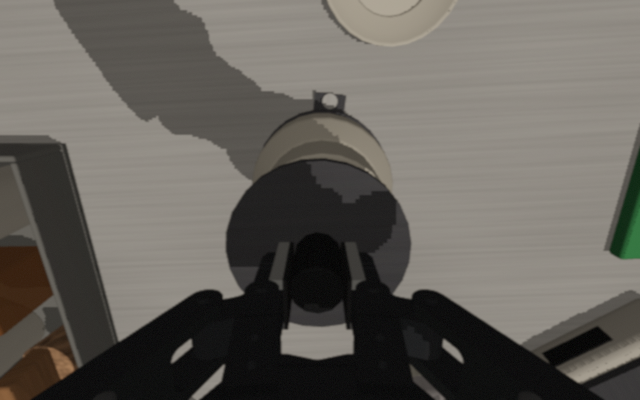

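View pics/s32.png

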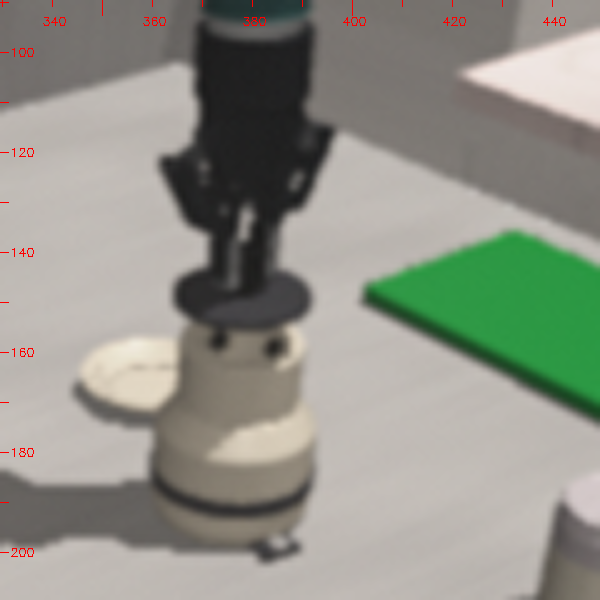

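Call:
{"method": "send_rows", "body": {
  "moves": [
    [0.0, [0.001, 0.006, 0], 0],
    [0.0, [0.003, 0.012, 0], 0],
    [0.0, [0.003, 0.018, 0], 0],
    [0.0, [0.003, 0.023, 0], 0],
    [0.0, [0.003, 0.025, 0], 0]
  ]
}}

```text
time: 35.57
ee_pos: [0.4524, 0.2623, 0.1734]
tcp_rot: [[0.052, 0.05, -0.997], [0.999, -0.016, 0.051], [-0.013, -0.999, -0.051]]
contact_force: [-0.9, 0.0, -2.3]
grip_width: 0.267
```

Call:
{"method": "send_rows", "body": {
  "moves": [
    [0.0, [0, 0.002, 0], 0],
    [0.0, [0, 0.004, 0], 0],
    [0.0, [0, 0.006, 0], 0],
    [0.0, [0, 0.008, 0], 0],
    [0.0, [0, 0.008, 0], 0]
  ]
}}

```text
time: 35.98
ee_pos: [0.4526, 0.2621, 0.168]
tcp_rot: [[0.052, 0.05, -0.997], [0.999, -0.016, 0.051], [-0.013, -0.999, -0.051]]
contact_force: [-6.5, -3.5, 11.4]
grip_width: 0.263
```

```bash
python3 go.py .4535 .2625 .168 87;python3 - <<'E'
from h import *
c=read_camera("scene"); crop(c,330,90,450,210,5,"s33.png")
E
```

```text
pos [0.4526 0.2621 0.168 ] yaw 87.04 tilt [-0.013 -0.999 -0.051] w 0.263 F [-6.5 -3.5 11.4] j6 27.0 t 35.9833
shift [ 0.0004  0.     -0.0009] yaw 0.0008
```

View pics/s33.png

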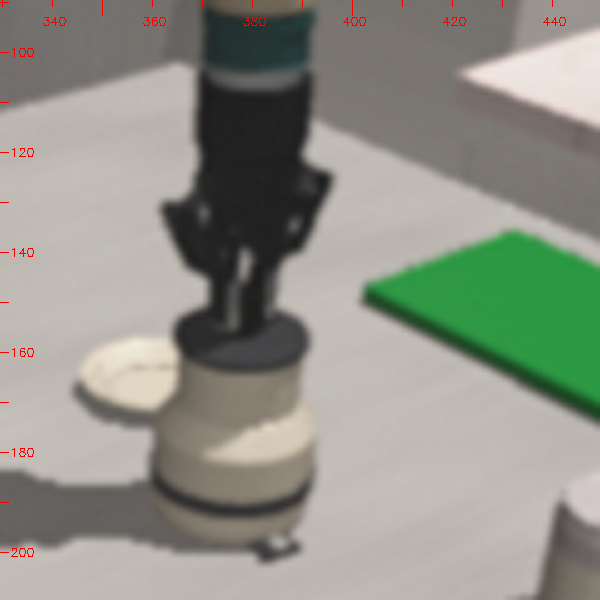

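Cover is on the rim (contact at the expected height). Release and rise.

Call:
{"method": "send_rows", "body": {
  "moves": [
    [0.03, [0, -0.001, 0], 0],
    [0.05, [0, -0.001, 0], 0],
    [0.05, [0, -0.001, 0], 0],
    [0.05, [0, -0.002, 0], 0],
    [0.05, [0, -0.002, 0], 0]
  ]
}}

```text
time: 36.45
ee_pos: [0.4526, 0.2621, 0.17]
tcp_rot: [[0.052, 0.05, -0.997], [0.999, -0.016, 0.051], [-0.013, -0.999, -0.051]]
contact_force: [0.3, -0.3, -1.1]
grip_width: 0.585
```

Call:
{"method": "send_rows", "body": {
  "moves": [
    [0.06, [0, -0.015, 0], 0],
    [0.06, [0, -0.04, -0.002], 0],
    [0.06, [0, -0.07, -0.003], 0],
    [0.06, [0, -0.1, -0.005], 0],
    [0.06, [0, -0.12, -0.006], 0]
  ]
}}

```text
time: 36.87
ee_pos: [0.4535, 0.2641, 0.2929]
tcp_rot: [[0.052, 0.053, -0.997], [0.999, -0.015, 0.051], [-0.012, -0.998, -0.054]]
contact_force: [0.7, 1.2, 0.2]
grip_width: 0.704
```

Call:
{"method": "send_rows", "body": {
  "moves": [
    [0.06, [0.02, 0, 0.03], 0],
    [0.06, [0.05, 0, 0.06], 0],
    [0.06, [0.08, 0, 0.08], 0],
    [0.06, [0.11, 0, 0.08], 0],
    [0.06, [0.14, 0, 0.08], 0]
  ]
}}

```text
time: 37.28
ee_pos: [0.3795, 0.4093, 0.287]
tcp_rot: [[0.05, 0.053, -0.997], [0.999, -0.014, 0.05], [-0.012, -0.998, -0.054]]
contact_force: [1.2, 0.6, -0.1]
grip_width: 0.702
```

```bash
python3 go.py .4535 .2625 .168 87;python3 - <<'E'
from h import *
c=read_camera("top"); crop(c,140,110,380,260,3.3,"t34.png")
crop(c,180,170,250,230,8,"t34b.png")
c=read_camera("scene"); crop(c,130,110,450,300,2.5,"s34.png")
E
```

```text
pos [0.3795 0.4093 0.287 ] yaw 87.11 tilt [-0.012 -0.998 -0.054] w 0.702 F [ 1.2  0.6 -0.1] j6 44.7 t 37.2833
shift [-0.1414  0.1249 -0.0746] yaw 0.0019
```

View pics/t34.png

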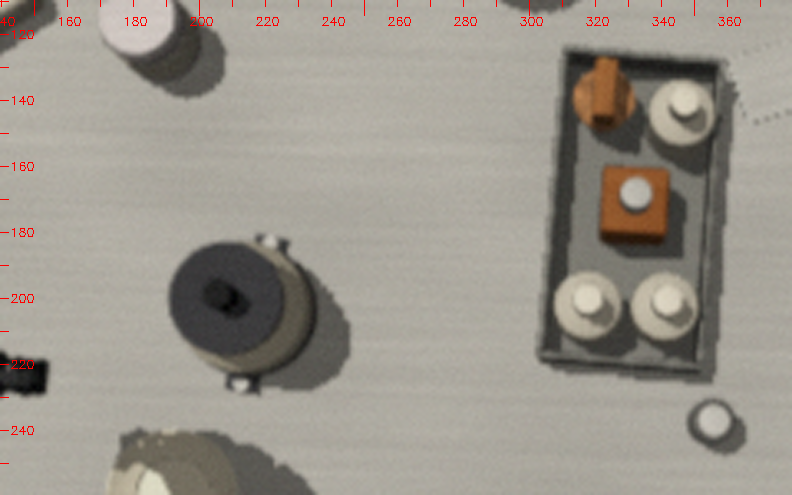

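View pics/t34b.png

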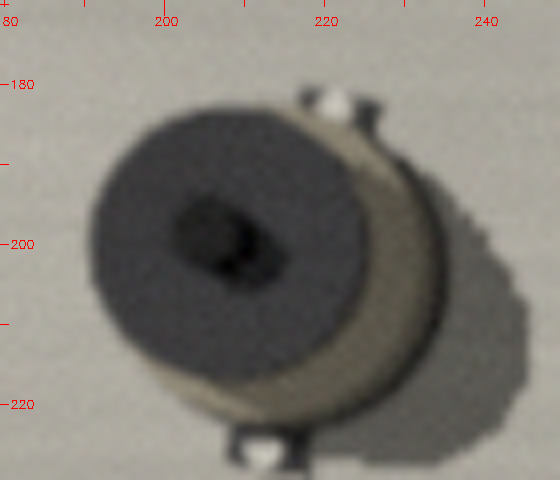

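View pics/s34.png

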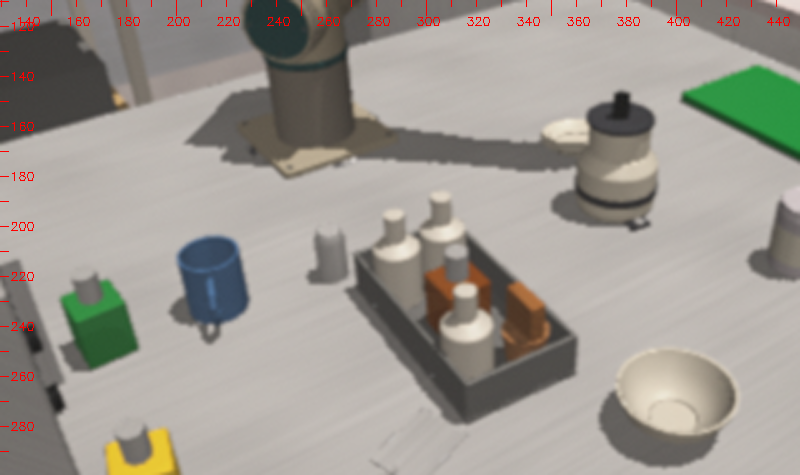

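Run:
```python
from h import *
c=read_camera("top"); cv2.imwrite("pics/t35.png",c["image"])
a=np.radians(-2.9);R=np.array([[np.cos(a),np.sin(a)],[-np.sin(a),np.cos(a)]])
for n,u,v,z in [("far",346.5,141.5,.133),("sq",331.5,168,.121),("A",317.5,200.5,.133),("C",341.5,200.5,.133),("st",322,136,.105),("cover",208,200,.146)]:
    p=ray(c,u,v,z)[:2]; print(n,np.round(p,4),np.round(R@(p-[.5505,-.0785]),4))
```

```text
far [ 0.6301 -0.1191] [ 0.0816 -0.0366]
sq [ 0.5552 -0.0787] [0.0047 0.    ]
A [ 0.4603 -0.0413] [-0.092   0.0326]
C [ 0.462  -0.1083] [-0.0869 -0.0343]
st [ 0.6507 -0.0496] [0.0986 0.0339]
cover [0.4527 0.2612] [-0.1149  0.3343]
```

View pics/t35.png

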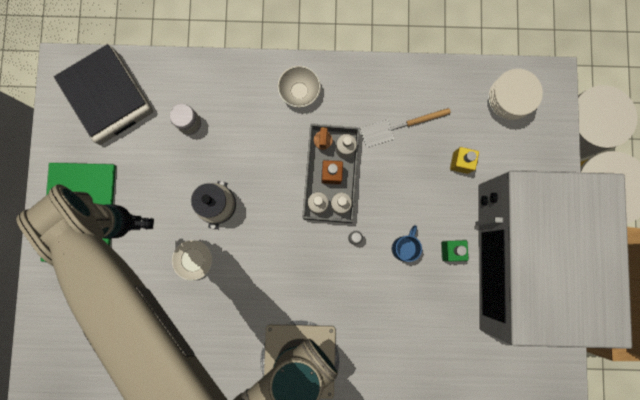

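Run:
```python
from plant import *
print(job_done())
```

```text
the job is handed in; nothing more can be done
None
```

The job is handed in at about 37 s of the 210 s, with no verdict reported.

**What I did**
- **Stopper:** I rocked it side to side in the crock about five times while lifting. It came free and now stands in the crate.
- **Containers:** Four were present: three round bottles and one amber jar. All four are standing in the crate; I saw no oblong canister or second amber jar.
- **Cover:** It lies on the crock rim.
- **Left alone:** I did not handle the green and yellow look-alike jars or the bystanders.

**Last checks, from the top and scene pictures**
- **Container positions:** Positions in the crate frame are about (82, −37), (5, 0), (−92, 33) and (−87, −34) mm. All are upright and within limits.
- **Stopper position:** It is at about (99, 34) mm.
- **Cover position:** It lies flat, about 1–2 mm from the rim centre as I measured it.
- **Clearance:** The gripper is clear of everything, and the bystanders look where they were.

**What did not go smoothly**
- **First rock too small:** My first push tipped the stopper too little, so I repeated it with more shift and a lighter grip. I judged the tilt angles from images only.
- **First bottle bumped something:** While going down it hit something, probably the stopper's cork. That moved the tool about 1 cm and left it tilted up to 4 degrees for the rest of the job. The bottle and stopper stayed upright.
- **Bottle knocked aside:** One round bottle was knocked aside early on. I measured its position again before grasping it.

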